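Load the cast dryer

TASK

Put the tray of freshly trimmed stone casts into the drying box. First raise the box's lid right up until its folding stay locks and the lid stands up unaided; then carry the tray over by its bow handle, level and without disturbing the two casts standing in it, and lower it through the open top until it rests flat on the shelf inside before you let go. Do not drop it or ram it down, and leave the other things on the bench alone.

Things in the scene. Friction and masses are not known exactly. Their poses are not given: they have to be found in the camera images.
- dryer: Bench-top drying box for stone casts, fixed: grey metal, open-topped chamber under a flat lid. Origin at the chamber's centre on the bench top; x along the long side (a black control housing, 35 mm deep, 111 mm high, is on the -x end), y to the side of the lid's handle, z up. Outside 250 (x) by 166 (y) mm without the housing; walls' top edge at 130 mm; chamber inside 230 (x) by 150 (y) mm.
- chamber (a point): Centre of the chamber's floor, 14 mm above the bench; axes are the dryer's. Over it is the flat perforated steel shelf (222 by 142 mm) that takes the tray, on a frame clamped to two posts, with rubber buffers that give about 1 mm per 6 N. The shelf's top is somewhere between 27 and 51 mm above the bench, where the last user set it: the height is not given and has to be seen or felt.
- lid (a joint): Angle of the lid (250 by 166 mm, 8 mm thick, 0.45 kg) about its hinge: 0 closed, grows as its +y edge rises, 1.57 would be upright. Loose on its hinge, it falls shut from any angle unless the stay is locked. The stay's stop comes somewhere between 1.43 and 1.51, depending on where its foot is screwed in the slot: not given, to be felt. Lifting takes 2 to 3 N at the handle.
- stay_foot (a point): Foot of the lid's folding stay, in a slotted plate outside the box's +x end. Two steel arms with a knee unfold as the lid rises. Only when the lid is pulled to the end of the stay's travel, felt as a firm stop, does the knee pass straight and lock; eased back, the lid then rests on it, about 1 degree (0.015 rad) below the stop. A lid let go 2 degrees short of the stop falls shut.
- lid_handle (a point): Middle of the lid's handle: a steel bow in the plane of the lid along its free (+y) edge. Its round bar, 10 mm thick and straight for 90 mm, is parallel to the hinge (the box's x axis), 208 mm from the hinge axis; 38 mm from the bar's centre to the lid's edge, 37 mm to the box wall below. 134 mm above the bench when closed. The point turns with the lid.
- lid_hinge (a point): Point on the lid's hinge axis, level with the middle of the handle: 87 mm to the -y side of the dryer's origin and 134 mm above the bench. The hinge axis is the box's x axis; the point's axes are the dryer's.
- tray: Perforated steel drying tray, 180 (x) by 110 (y) mm, walls 26 mm high and 3 mm thick, floor 3 mm, 0.30 kg empty (0.5 to 0.7 kg loaded), standing loose on the turntable with two stone casts in it. Origin at the centre of its underside, x along the long side, z up. A rigid bow handle of 9 mm round steel spans it across the middle (along its y axis) from wall to wall.
- tray_handle (a point): Middle of the straight top bar of the tray's bow handle, 75 mm above the tray's underside; the bar runs along the tray's y axis, 9 mm thick, straight for 72 mm.
- cast_a: Stone dental cast (horseshoe row of teeth on a trimmed base), about 52 (x) by 62 (y) by 34 mm high, 0.10 to 0.21 kg, standing loose in the tray, about 53 mm to the +x side of the handle. Origin at the middle of its underside, z up.
- cast_b: The other stone cast, same size and shape but perhaps of different weight, standing loose in the tray about 53 mm to the -x side of the handle. Origin at the middle of its underside, z up.
- turntable: White enamel turntable on ball bearings: a disc 200 mm across that turns freely on a fixed grey foot; disc top 42 mm above the bench. Origin at the centre of the foot on the bench. The tray stands on it at the start.
- flask: Brass denture flask, 84 by 96 by 61 mm high: bystander. Origin at the centre of its underside.
- impression_tray: Chrome perforated impression tray, horseshoe with a flat handle, about 115 by 76 by 16 mm: bystander. Origin on its underside.
- shade_guide: Blue plastic shade guide with tooth-shaped tabs in a steel holder, 150 mm wide, 62 mm high: bystander. Origin at the centre of its underside.
- dappen_dish: Squat amber glass dappen dish, 48 mm across, 32 mm high: bystander. Origin at the centre of its underside.

How it is judged:
On the way, in this order (a step that is already met when the one before it is completed fails the run):
1. the lid stands up on its locked stay, with the robot off it (value of joint lid above 1.39 rad and contact force between each of the arm, the fingers and dryer below 0.1 N), for 0.4 s.
2. the tray is carried over the box by the hand, clear of the turntable and level (z of tray in the frame of dryer above 0.1 m and horizontal distance between tray and dryer below 0.06 m and contact force between the fingers and tray above 1 N and angle between tray's own z axis and vertical below 0.1 rad).
3. the tray rests on the shelf inside while still held (z of tray in the frame of dryer below 0.055 m and horizontal distance between tray and dryer below 0.04 m and contact force between tray and dryer above 2 N and contact force between the fingers and tray above 1 N), for 0.1 s.
At the end, for the whole second after the job is handed in: The lid stands at more than 1.39 rad on its locked stay; the tray rests flat (within 0.04 rad) on the shelf inside the drying box, its centre within 40 mm of the chamber's centre; both casts stand upright in the tray (within 0.08 rad), within 70 mm of its centre; all at rest (value of joint lid above 1.39 rad and z of tray in the frame of dryer between 0.022 and 0.055 m and horizontal distance between tray and dryer below 0.04 m and angle between tray's own z axis and vertical below 0.04 rad and contact force between tray and dryer above 2 N and angle between each of cast_a, cast_b's own z axis and vertical below 0.08 rad and distance between each of cast_a, cast_b and tray below 0.07 m and linear speed of tray below 0.02 m/s and velocity of joint lid between -0.05 and 0.05 rad/s); the robot touches nothing.
It fails at once if the tray is tipped by more than 0.12 rad (angle between tray's own z axis and vertical above 0.12 rad).
It fails at once if a cast tips by more than 0.15 rad (angle between any of cast_a, cast_b's own z axis and vertical above 0.15 rad).
It fails at once if the casts knock together or the hand strikes one (contact force between cast_a and cast_b above 1 N or contact force between the fingers and cast_a above 3 N or contact force between the fingers and cast_b above 3 N).
It fails at once if the tray is rammed against the box with more than 40 N (contact force between tray and dryer above 40 N).
It fails at once if a bystander is shifted by more than 20 mm (distance of any of flask, shade_guide, impression_tray, dappen_dish from where it was at the start of the episode above 0.02 m).
It also fails if it takes over 72 s, if anything falls off the work surface, if the arm or the gripper's body presses on something with over 40 N, if the wrist force passes 120 N, or if a joint passes its speed limit or range.

ROBOT

A 7-joint arm with a two-finger parallel gripper is mounted at the origin on the work surface. World frame = base frame: x ahead of the robot, y to its left, z up, the work surface at z = 0. Lengths are in m, angles in rad, forces in N, time in s.
With the tool pointing down it reaches from about 0.4 to 0.875 m from the base axis. Payload 4.4 kg.
Tool frame: the origin (TCP) lies between the finger pads; the fingertips stand arm.finger_overhang ahead of it and the grasp point (between the pads) lies 11 mm behind it (arm.finger_overhang is the distance from the TCP to the fingertips, in m); z points along the fingers, y is the line along which they close (so a half turn about z gives the same grasp; the last joint's range is limited). The gripper opens to 85 mm and grips with 20 to 120 N. Pads are 22 mm wide; open, the fingers measure 114 mm over their backs; the gripper's body (76 mm by 85 mm) begins 54 mm behind the grasp point. The pads swing forward as they close: fully open they stand 13 mm farther back than shut.
Start: joints at [-1.384, 0.628, 0.038, 1.517, -0.027, 0.996, -0.02], TCP at [0.163, 0.629, 0.209] pointing down, gripper open.
Joint ranges: [-3.06, 3.06], [-0.37, 2.12], [-1.25, 1.32], [0.18, 2.47], [-1.1, 4.24], [0.23, 1.98], [-2.94, 2.94]. Speed limits (rad/s): [2.57, 2.57, 3.14, 3.14, 3.14, 3.14, 3.14].

INTERFACE

Orientations are given as a rotation vector (axis times angle).
In Python, from cell import arm gives the robot as it stands.
- The arm moves only by the shell command python3 -m creep 'ROWS' [OPENING] [FORCE]. ROWS is a JSON object of lists of equal length, an entry for each row: "delta_pos": the shift along the tool's x, y, z in units of 0.2 m (1.0 is 0.2 m), a list of three; "rotation": the turn, a rotation vector about the tool's x, y, z in units of 360 degrees (1.0 is 360 degrees), a list of three. In form: {"delta_pos": [[dx, dy, dz], ...], "rotation": [[ax, ay, az], ...]}. A call has 1 to 20 rows; each row is the pose to reach, as a shift and turn from the pose commanded when the call began, along the tool's axes at that moment, turning the shorter way round; what a row does not reach only later rows make up. A row lasts 1/8 s, in which the tool goes at most 62.5 mm and 10.7 degrees, less where a joint would pass 70% of its speed; a pose out of reach is approached as far as the arm can. A call with a number of a shift or a turn outside -1 to 1 is refused whole. A call with a gripper value outside its range is refused whole. OPENING is the opening, from 0 (shut) to 1 (fully open), set as the call begins (- or left out, the last holds). The fingers move at their own pace and stop on an object; FORCE is the grip in N (left out, the last holds). Time passes only in rows, so rows that repeat a pose let the fingers close. It gives the time, the measured TCP pose, the force, the opening and the grip force at its end, in the units of the state.
- arm.read_state(): the state, without advancing time (a new reading comes with each control period).
- arm.capture(name): name is "side" or "top" or "wrist"; returns a dict with "img" (400x640x3 uint8, blue, green, red), "range_z" (400x640 float32, m along the optical axis (not along the pixel's ray), 0 where there is no reading), "fx", "fy", "cx", "cy" (pixels), "k1" (the pictures are not rectified: a ray, as slopes to the right and down, at radius r is drawn at 1 + k1 r^2 times it, then the intrinsics apply), "eye" and "attitude" of the camera in the world. Camera axes: x right, y down, z forward; pixel columns grow to the right and rows downward; lengths in m; the calibration is good to about 2 mm. A picture is of the moment at which its call begins.
- arm.hand_in(): hands the job in; it is judged then, once.
Trained networks look in a picture, given as the dict that the camera call returned (one of the last four; its "shot" number tells which), for a name from the list of things; names that differ only in an ending like _2 or _b are one class to them, and where a whole thing is asked for, a point or a joint stands for the part that bears it (a point fixed in the world has none). Each returns a list of dicts, best first, with "conf" (0 to 1); they miss things now and then, are a little off and sometimes report something else, mostly with a low value. They report only what shows in the picture. A call takes as long as a camera call.
- arm.cut_out(picture, thing): "region" (400x640 bool, what is visible of it) and "rect" ([left, top, right, bottom] in pixels, round what is visible of it).
- arm.place_of(picture, thing): "point" ([column, row] in pixels: a listed point, or the origin of a listed thing).
The state is a dict: "t": time; "joint_positions": joint angles; "dq": joint speeds; "joint_efforts": joint torques, N m; "ee_pos": TCP position; "orientation": TCP orientation; "contact_force": force on the tool from outside, world axes, zero at the start; "wrist_torque": the same for the moment, N m; "gripper_width": finger opening in m; "gripper_force": force on a finger pad.
Only numpy, scipy, OpenCV 4.12 (cv2) and the standard library are available. Lean on these libraries where they do the work, as an engineer would, in place of code of your own. Each camera call takes 0.05 s, during which the arm holds its last target. There are 200 camera calls.

## Working session

There is one attempt and no reset: what is moved stays moved. The work goes in short steps, Python scripts to look and compute and a shell command to move; the robot and the scene stay as the last step left them, time stands still between calls to the robot, and variables do not carry over. Pictures are saved under pics/ and viewed, at most 10 in all, crops included, and the job is handed in when it is done.

```bash
ls; mkdir -p pics; cat > h.py <<'E'
import numpy as np, cv2
from scipy.spatial.transform import Rotation as R
from cell import arm
def rot(p):
    a=np.array(p['attitude'],float)
    if a.shape==(3,3): return a
    return R.from_rotvec(a).as_matrix() if a.size==3 else R.from_quat(a).as_matrix()
def ray(p,uv):
    K=np.array([[p['fx'],0,p['cx']],[0,p['fy'],p['cy']],[0,0,1.]])
    d=np.array([(uv[0]-p['cx'])/p['fx'],(uv[1]-p['cy'])/p['fy']]); s=d.copy()
    for _ in range(20): s=d/(1+p['k1']*(s@s))
    return np.array([s[0],s[1],1.])
def world(p,uv,z=None):
    if z is None:
        u,v=int(round(uv[0])),int(round(uv[1])); w=p['range_z'][max(v-1,0):v+2,max(u-1,0):u+2]; w=w[w>0]
        if w.size==0: return None
        z=np.median(w)
    return np.array(p['eye'])+rot(p)@(ray(p,uv)*z)
def onplane(p,uv,h):
    d=rot(p)@ray(p,uv); e=np.array(p['eye']); return e+d*(h-e[2])/d[2]
def cloud(p,mask):
    v,u=np.nonzero(mask&(p['range_z']>0)); z=p['range_z'][v,u]
    d=np.stack([(u-p['cx'])/p['fx'],(v-p['cy'])/p['fy']],1); s=d.copy()
    for _ in range(20): s=d/(1+p['k1']*(s**2).sum(1,keepdims=True))
    return np.array(p['eye'])+(np.c_[s,np.ones(len(s))]*z[:,None])@rot(p).T
def tri(ps,uvs):
    A=np.zeros((3,3));b=np.zeros(3)
    for p,uv in zip(ps,uvs):
        d=rot(p)@ray(p,uv);d/=np.linalg.norm(d);M=np.eye(3)-np.outer(d,d);A+=M;b+=M@np.array(p['eye'])
    return np.linalg.solve(A,b)
E
python3 - <<'E'
from h import *
np.set_printoptions(precision=4,suppress=True)
s=arm.read_state(); print(s, arm.finger_overhang)
for n in ['top','side']:
    p=arm.capture(n); cv2.imwrite(f'pics/{n}0.png',p['img']); print(n,p['eye'],p['attitude'],p['fx'],p['k1'])
    for t in ['dryer','chamber','lid_handle','lid_hinge','stay_foot','tray','tray_handle','cast_a','cast_b','turntable','flask','impression_tray','shade_guide','dappen_dish']:
        for r in arm.place_of(p,t)[:2]:
            print(t,round(r['conf'],2),np.array(r['point']),world(p,r['point']))
E
```

```text
pics
{'t': 0.0, 'joint_positions': array([-1.3838,  0.6293,  0.0385,  1.5184, -0.027 ,  0.9963, -0.02  ]), 'dq': array([ 0.0002, -0.0008,  0.0018, -0.0004, -0.0007, -0.0011,  0.    ]), 'joint_efforts': array([  0.    , -56.3385,   1.2254, -19.3445,   0.0107,   0.0107,
        -0.    ]), 'ee_pos': array([0.1624, 0.6287, 0.2078]), 'orientation': array([-0.3961, -3.1163,  0.0029]), 'contact_force': array([-0.2721,  0.6087, -0.3738]), 'wrist_torque': array([-0.0243,  0.0217,  0.0083]), 'gripper_force': 0.0, 'gripper_width': 0.0853997344310997} 0.008
top [0.3993 0.0242 1.4838] [-2.187   2.139  -0.1192] 450.0547649738296 -0.11676893091999198
dryer 0.8 [409.9 210.9] [ 0.5248 -0.2321  0.1404]
dryer 0.21 [334.  257.7] [ 0.3784 -0.0097 -0.0027]
lid_handle 0.96 [387.4 196. ] [ 0.5859 -0.1832  0.0012]
lid_handle 0.35 [241.9 153.6] [0.7061 0.2961 0.0616]
lid_hinge 0.23 [381.6 195.1] [ 0.571  -0.1465  0.1379]
stay_foot 0.65 [429.6 164.2] [ 0.6697 -0.2935  0.1376]
tray 0.77 [272.4 232.3] [0.4525 0.1819 0.1148]
tray_handle 0.97 [274.8 232.6] [0.4545 0.1825 0.0429]
cast_a 0.76 [280.3 252. ] [0.3932 0
[... 663 characters left out ...]
0.6604 -0.2211  0.1385]
tray 0.85 [341.2 259.4] [0.4548 0.1891 0.044 ]
tray_handle 0.73 [301.6 137.5] [ 0.6641 -0.2278  0.1404]
tray_handle 0.61 [342.9 236.7] [0.4515 0.1946 0.1228]
cast_a 0.7 [321.3 260.6] [0.4939 0.2337 0.075 ]
cast_a 0.67 [360.3 256. ] [0.4091 0.1901 0.0661]
cast_b 0.7 [321.3 260.6] [0.4939 0.2337 0.075 ]
cast_b 0.67 [360.3 256. ] [0.4091 0.1901 0.0661]
turntable 0.9 [336.4 271.8] [0.4556 0.2467 0.0602]
flask 0.57 [259.6 213.6] [0.7201 0.0424 0.0276]
impression_tray 0.91 [377.1 226.5] [ 0.3865 -0.0065 -0.0006]
impression_tray 0.2 [257.9 212.9] [0.7232 0.0467 0.033 ]
shade_guide 0.86 [221.2 289.8] [0.7035 0.3363 0.0374]
dappen_dish 0.89 [378.9 354.8] [0.3382 0.4156 0.0321]
```

```bash
python3 - <<'E'
from h import *
np.set_printoptions(precision=4,suppress=True)
P={n:arm.capture(n) for n in ['top','side']}
for n,p in P.items():
    r=arm.cut_out(p,'dryer'); print(n,r[0]['conf'],r[0]['rect'])
    c=cloud(p,r[0]['region'])
    q=c[(c[:,2]>.125)&(c[:,2]<.15)]; print(len(q),np.median(q,0), cv2.minAreaRect((q[:,:2]*1000).astype(np.float32)))
    c=cloud(p,np.ones((400,640),bool))
    s=(c[:,2]>.12)&(c[:,2]<.15)&(c[:,1]<0)&(c[:,0]>.2)&(c[:,0]<.85)&(c[:,1]>-.5); q=c[s]
    print('all',len(q),np.median(q[:,2]),cv2.minAreaRect((q[:,:2]*1000).astype(np.float32)))
    s=(c[:,2]>.10)&(c[:,2]<.14)&(c[:,1]>.1)&(c[:,1]<.3)&(c[:,0]>.3)&(c[:,0]<.6); q=c[s]
    print('bar',len(q),q[:,2].max(),cv2.minAreaRect((q[:,:2]*1000).astype(np.float32)))
    s=(c[:,2]>.063)&(c[:,2]<.076)&(c[:,1]>.05)&(c[:,1]<.33)&(c[:,0]>.3)&(c[:,0]<.6); q=c[s]
    print('rim',len(q),cv2.minAreaRect((q[:,:2]*1000).astype(np.float32)))
t=tri([P['top'],P['side']],[[274.8,232.6],[342.9,236.7]]);print('trayhandle tri',t)
t=tri([P['top'],P['side']],[[387.4,196],[322.1,151.7]]);print('lidhandle tri',t)
t=tri([P['top'],P['side']],[[429.6,164.2],[302.2,139.1]]);print('foot tri',t)
a=cv2.resize(P['top']['img'][110:300,180:500],(800,475)); cv2.imwrite('pics/a.png',a)
a=cv2.resize(P['side']['img'][70:330,180:500],(738,600)); cv2.imwrite('pics/b.png',a)
E
```

```text
top 0.79 [374.4, 154.2, 459.3, 259.7]
4765 [ 0.5493 -0.2636  0.1386] ((558.7689208984375, -252.5888214111328), (218.3857879638672, 263.973388671875), 76.53227996826172)
all 4818 0.13853752524829077 ((559.536865234375, -252.77272033691406), (218.3857879638672, 265.5527038574219), 76.53227996826172)
bar 95 0.12698030829621776 ((457.12518310546875, 185.33250427246094), (9.274460792541504, 100.17017364501953), 25.772705078125)
rim 717 ((457.2061767578125, 185.67745971679688), (185.92311096191406, 116.12606048583984), 25.537208557128906)
side 0.7 [291.3, 120.3, 392.8, 190.4]
2322 [ 0.545  -0.2415  0.1386] ((558.2137451171875, -247.90150451660156), (217.2803192138672, 264.498779296875), 76.03258514404297)
all 2433 0.13844913151921145 ((557.1309204101562, -248.15927124023438), (218.031982421875, 265.8187255859375), 76.7468490600586)
bar 131 0.1257221434826492 ((454.30206298828125, 189.00938415527344), (9.11800765991211, 93.58197021484375), 25.52265739440918)
rim 1252 ((455.6461181640625, 185.82078552246094), (184.79086303710938, 118.7503662109375), 25.5083065032959)
trayhandle tri [0.4533 0.1757 0.1059]
lidhandle tri [ 0.5755 -0.1638  0.1331]
foot tri [ 0.6814 -0.3034  0.0937]
```

View pics/a.png

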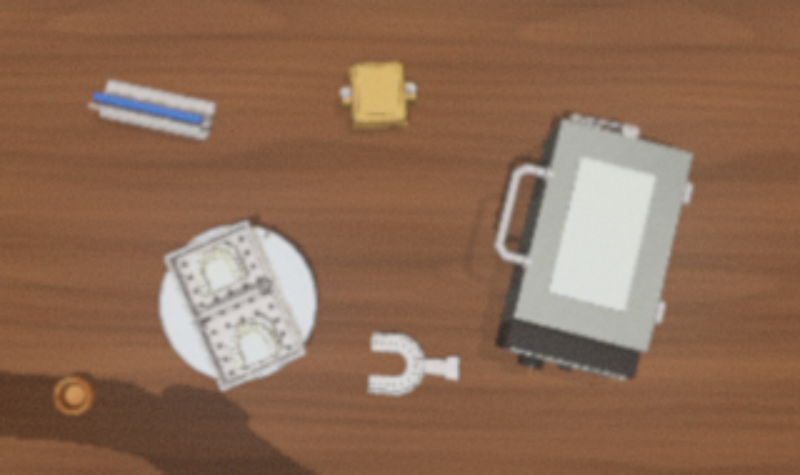

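View pics/b.png

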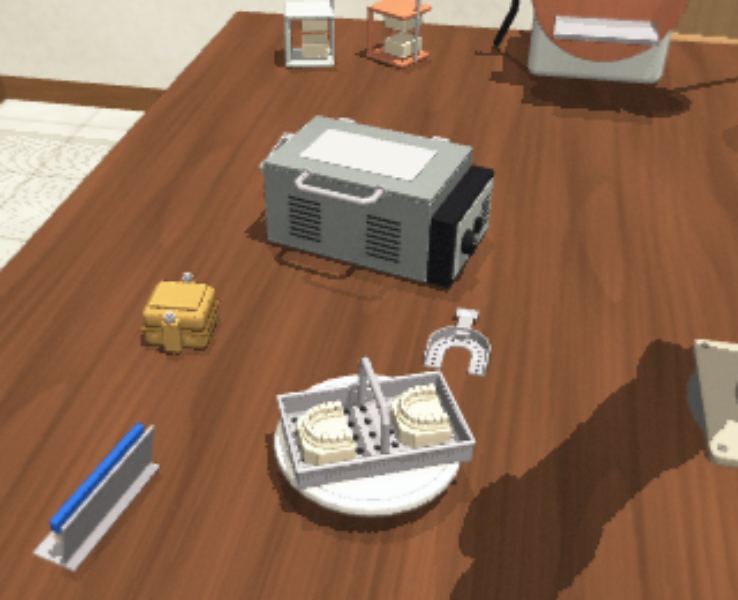

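Top view: the dryer is at the right, with its handle at crop (505,215) and its +x end away from the robot. The tray on the turntable is around crop (235,300). The side view agrees, with the tray bow at about (370,395) and the lid bow at about (340,190). Next I refine the dryer pose and compute the first move.

```bash
cat >> h.py <<'E'
def plan(pos,yaw_y=None,base=None):
    """print shift (units .2 m) in tool axes to world pos; yaw_y = azimuth deg wanted of tool y, tool down"""
    s=arm.read_state(); T=R.from_rotvec(s['orientation']); d=T.inv().apply(np.array(pos)-s['ee_pos'])/.2
    print('delta',np.round(d,3),'dist mm',round(np.linalg.norm(d)*200))
    y=T.as_matrix()[:,1]; print('tool y az',np.degrees(np.arctan2(y[1],y[0])).round(2))
    if yaw_y is not None:
        a=np.radians(yaw_y); Y=np.array([np.cos(a),np.sin(a),0]); Z=np.array([0,0,-1.]); X=np.cross(Y,Z)
        print('rot',np.round((T.inv()*R.from_matrix(np.c_[X,Y,Z])).as_rotvec()/(2*np.pi),4))
E
python3 - <<'E'
from h import *
np.set_printoptions(precision=4,suppress=True)
P={n:arm.capture(n) for n in ['top','side']}
for a in (-13.5,):
  x=np.array([np.cos(np.radians(a)),np.sin(np.radians(a))]); y=np.array([-x[1],x[0]])
  for n,p in P.items():
    c=cloud(p,np.ones((400,640),bool)); s=(c[:,2]>.115)&(c[:,2]<.16)&(c[:,1]<-.05)&(c[:,0]>.3)&(c[:,0]<.85)&(c[:,1]>-.5); q=c[s]
    u=q[:,:2]@x; v=q[:,:2]@y
    # lid: rows
    hu,eu=np.histogram(u,bins=np.arange(.40,.80,.01)); hv,ev=np.histogram(v,bins=np.arange(-.3,.05,.01))
    print(n,'u',[(round(e,2),k) for e,k in zip(eu,hu) if k]); print('v',[(round(e,2),k) for e,k in zip(ev,hv) if k])
    # fit edge by strips of v for lid max v as a function of u -> angle
    for lo in np.arange(.50,.74,.03):
        m=(u>lo)&(u<lo+.03); print(round(lo+.015,3),np.percentile(v[m],[0.5,50,99.5]) if m.sum()>20 else None,end=' ')
    print()
plan([.45,.42,.33]); 
E
```

```text
top u [(np.float64(0.43), np.int64(3)), (np.float64(0.44), np.int64(10)), (np.float64(0.45), np.int64(12)), (np.float64(0.46), np.int64(7)), (np.float64(0.47), np.int64(188)), (np.float64(0.48), np.int64(187)), (np.float64(0.49), np.int64(184)), (np.float64(0.5), np.int64(188)), (np.float64(0.51), np.int64(199)), (np.float64(0.52), np.int64(193)), (np.float64(0.53), np.int64(199)), (np.float64(0.54), np.int64(211)), (np.float64(0.55), np.int64(194)), (np.float64(0.56), np.int64(194)), (np.float64(0.57), np.int64(188)), (np.float64(0.58), np.int64(190)), (np.float64(0.59), np.int64(193)), (np.float64(0.6), np.int64(194)), (np.float64(0.61), np.int64(189)), (np.float64(0.62), np.int64(194)), (np.float64(0.63), np.int64(183)), (np.float64(0.64), np.int64(206)), (np.float64(0.65), np.int64(202)), (np.float64(0.66), np.int64(184)), (np.float64(0.67), np.int64(186)), (np.float64(0.68), np.int64(175)), (np.float64(0.69), np.int64(169)), (np.float64(0.7), np.int64(177)), (np.float64(0.71), np.int64(177)), (np.float64(0.72), np.int64(59)), (np.float64(0.73), np.int64(47))]
v [(np.float64(-0.2
[... 2497 characters left out ...]
float64(-0.11), np.int64(135)), (np.float64(-0.1), np.int64(116)), (np.float64(-0.09), np.int64(147)), (np.float64(-0.08), np.int64(134)), (np.float64(-0.07), np.int64(134)), (np.float64(-0.06), np.int64(235)), (np.float64(-0.05), np.int64(353)), (np.float64(-0.04), np.int64(11)), (np.float64(-0.03), np.int64(16)), (np.float64(-0.02), np.int64(33)), (np.float64(-0.01), np.int64(81))]
0.515 [-0.2196 -0.1044 -0.0446] 0.545 [-0.2131 -0.0982 -0.0056] 0.575 [-0.2112 -0.0891 -0.0037] 0.605 [-0.2159 -0.0954 -0.0039] 0.635 [-0.2093 -0.0825 -0.0039] 0.665 [-0.2175 -0.1135 -0.0217] 0.695 [-0.2115 -0.1002 -0.0449] 0.725 [-0.2121 -0.1125 -0.0453] 
delta [-1.653 -0.654 -0.607] dist mm 376
tool y az 75.51
```

```bash
python3 -m creep '{"delta_pos": [[-0.3,-0.1,-0.2],[-0.6,-0.2,-0.4],[-0.83,-0.33,-0.6],[-0.83,-0.33,-0.6]], "rotation": [[0,0,0],[0,0,0],[0,0,0],[0,0,0]]}' 
python3 -m creep '{"delta_pos": [[-0.3,-0.1,0],[-0.6,-0.2,0],[-0.83,-0.33,0],[-0.83,-0.33,0]], "rotation": [[0,0,0],[0,0,0],[0,0,0],[0,0,0]]}' 
python3 -c "
from h import *
print(arm.read_state()['joint_positions']); plan([.56,-.148,.33],76.5)"
```

```text
t: 2.3
ee_pos: [0.3105, 0.5222, 0.3312]
orientation: [0.403, 3.113, 0.004]
contact_force: [0.7, 1.0, -1.1]
gripper_width: 0.0856
gripper_force: 0.0
t: 2.8
ee_pos: [0.4548, 0.4141, 0.3281]
orientation: [0.409, 3.113, -0.004]
contact_force: [-1.0, 1.0, -0.1]
gripper_width: 0.0853
gripper_force: 0.0
[-0.84057738  0.47750935  0.08863916  1.45011483 -0.04014444  1.21689284
  0.56191199]
delta [-1.233 -2.58  -0.   ] dist mm 572
tool y az 75.04
rot [-0.0004  0.0003 -0.004 ]
```

```bash
python3 -m creep '{"delta_pos": [[-0.1,-0.25,0],[-0.2,-0.5,0],[-0.3,-0.7,0],[-0.41,-0.86,0]], "rotation": [[0,0,0],[0,0,0],[0,0,0],[0,0,0]]}' 
python3 -m creep '{"delta_pos": [[-0.1,-0.25,0],[-0.2,-0.5,0],[-0.3,-0.7,0],[-0.41,-0.86,0]], "rotation": [[0,0,0],[0,0,0],[0,0,0],[0,0,0]]}' 
python3 -m creep '{"delta_pos": [[-0.1,-0.25,0],[-0.2,-0.5,0],[-0.3,-0.7,0],[-0.41,-0.86,0],[-0.41,-0.86,0]], "rotation": [[0,0,0],[0,0,0],[0,0,0],[0,0,-0.004],[0,0,-0.004]]}' 0.5
cat >s.py <<'E'
from h import *
np.set_printoptions(precision=4,suppress=True)
print(arm.read_state()['joint_positions'])
p=arm.capture('wrist'); cv2.imwrite('pics/w1.png',p['img']); print(p['eye'])
for t in ['lid_handle','dryer','stay_foot']:
    for r in arm.place_of(p,t)[:2]: print(t,r['conf'],r['point'],world(p,r['point']),onplane(p,r['point'],.134))
a=-13.5; x=np.array([np.cos(np.radians(a)),np.sin(np.radians(a))]); y=np.array([-x[1],x[0]])
c=cloud(p,np.ones((400,640),bool)); c=c[(c[:,2]>.12)&(c[:,2]<.15)&(c[:,1]<0.0)]
u=c[:,:2]@x; v=c[:,:2]@y; m=(v>-.035)&(v<.03)
print('bar',m.sum(),np.percentile(v[m],[1,50,99]),np.percentile(u[m],[1,50,99]),np.percentile(c[m,2],[50,95]))
m=(v>-.015)&(v<.03);print('fit',np.polyfit(u[m],v[m],1),v[m].mean(),u[m].min(),u[m].max())
m=(v<-.035); print('lid',m.sum(),np.percentile(v[m],[1,99.5]),np.percentile(u[m],[1,99]),np.median(c[m,2]))
E
python3 s.py
```

```text
t: 3.3
ee_pos: [0.4862, 0.2317, 0.3286]
orientation: [-0.392, -3.116, -0.001]
contact_force: [0.4, 0.5, -0.2]
gripper_width: 0.0856
gripper_force: 0.0
t: 3.8
ee_pos: [0.5234, 0.0448, 0.3286]
orientation: [-0.393, -3.116, -0.002]
contact_force: [0.2, 0.0, 1.2]
gripper_width: 0.085
gripper_force: 0.0
t: 4.42
ee_pos: [0.5605, -0.1443, 0.3279]
orientation: [-0.361, -3.12, 0.001]
contact_force: [-0.8, 0.7, -0.2]
gripper_width: 0.0427
gripper_force: 0.0
[ 0.0454  0.4231  0.2401  1.5558 -0.1051  1.1759  1.6459]
[ 0.4824 -0.1274  0.4937]
lid_handle 0.82 [321.1, 184.9] [ 0.5756 -0.1472  0.1381] [ 0.5766 -0.1474  0.134 ]
dryer 0.56 [246.7, 161.6] [ 0.5249 -0.2304  0.14  ] [ 0.5256 -0.2322  0.134 ]
stay_foot 0.59 [241.7, 259.7] [ 0.656  -0.2801  0.1377] [ 0.6578 -0.2817  0.134 ]
bar 868 [-0.0339 -0.0141 -0.0073] [0.5354 0.5897 0.6536] [0.1388 0.1404]
fit [ 0.0063 -0.0146] -0.010911550757439482 0.5412014013404969 0.6472535601549736
lid 24185 [-0.2159 -0.0446] [0.472 0.717] 0.13896013435692
```

View pics/w1.png

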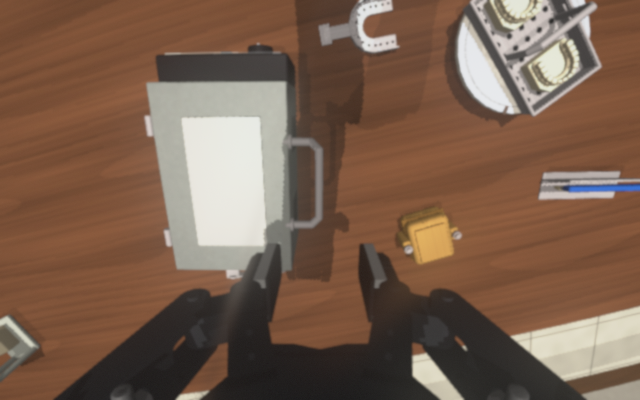

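The wrist view shows the lid bow at (320,185), at (0.5765, -0.1475, 0.134), which agrees with the other views. I descend over it with a narrow opening.

```bash
python3 -m creep '{"delta_pos": [[-0.08,0,0],[-0.08,0,0.3],[-0.08,0,0.5],[-0.08,0,0.65],[-0.08,0,0.65],[-0.08,0,0.65]], "rotation": [[0,0,0],[0,0,0],[0,0,0],[0,0,0],[0,0,0],[0,0,0]]}' 0.35 40
python3 -c "
from h import *
plan([.5765,-.1475,.124],76.6); p=arm.capture('wrist'); cv2.imwrite('pics/w2.png',p['img'][60:400,150:500])
for r in arm.place_of(p,'lid_handle')[:2]: print(r['conf'],r['point'],onplane(p,r['point'],.134))"
```

```text
t: 5.38
ee_pos: [0.5767, -0.1455, 0.2001]
orientation: [0.355, 3.119, 0.0]
contact_force: [0.1, -0.7, 1.0]
gripper_width: 0.0302
gripper_force: 0.0
delta [-0.   -0.01  0.38] dist mm 76
tool y az 77.03
rot [0.0001 0.0003 0.0012]
0.61 [314.6, 202.7] [ 0.57350396 -0.15038539  0.134     ]
```

View pics/w2.png

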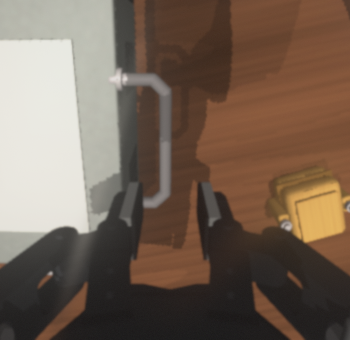

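The bar, at crop (165,150), lies between the fingers at crop x 130 to 205, so I go down and grip.

```bash
python3 -m creep '{"delta_pos": [[0,-0.01,0.15],[0,-0.01,0.28],[0,-0.01,0.38],[0,-0.01,0.38],[0,-0.01,0.38]], "rotation": [[0,0,0],[0,0,0],[0,0,0.001],[0,0,0.001],[0,0,0.001]]}' 0.35 40
python3 -m creep '{"delta_pos": [[0,0,0],[0,0,0],[0,0,0],[0,0,0],[0,0,0],[0,0,0]], "rotation": [[0,0,0],[0,0,0],[0,0,0],[0,0,0],[0,0,0],[0,0,0]]}' 0 40
python3 - <<'E'
from h import *
s=arm.read_state(); p0=s['ee_pos'];print(p0,s['contact_force'])
# arc: tool y ~ +dryer y, tool z down.
r=.208
for th in np.arange(0,1.56,.1):
    print(round(th,2),np.round([0,(r*np.cos(th)-r)/.2,-r*np.sin(th)/.2],3))
plan(p0,76.5)
E
```

```text
t: 6.1
ee_pos: [0.5763, -0.1485, 0.1242]
orientation: [0.366, 3.118, -0.0]
contact_force: [0.7, -0.6, 0.0]
gripper_width: 0.0302
gripper_force: 0.0
t: 6.85
ee_pos: [0.5752, -0.1482, 0.1227]
orientation: [-0.367, -3.12, -0.0]
contact_force: [0.4, 0.7, -1.0]
gripper_width: 0.0
gripper_force: 0.0
[ 0.57518685 -0.14819299  0.12265176] [ 0.35088335  0.65465809 -0.97377522]
0.0 [ 0.  0. -0.]
0.1 [ 0.    -0.005 -0.104]
0.2 [ 0.    -0.021 -0.207]
0.3 [ 0.    -0.046 -0.307]
0.4 [ 0.    -0.082 -0.405]
0.5 [ 0.    -0.127 -0.499]
0.6 [ 0.    -0.182 -0.587]
0.7 [ 0.    -0.245 -0.67 ]
0.8 [ 0.    -0.315 -0.746]
0.9 [ 0.    -0.394 -0.815]
1.0 [ 0.    -0.478 -0.875]
1.1 [ 0.    -0.568 -0.927]
1.2 [ 0.    -0.663 -0.969]
1.3 [ 0.    -0.762 -1.002]
1.4 [ 0.    -0.863 -1.025]
1.5 [ 0.    -0.966 -1.037]
delta [0. 0. 0.] dist mm 0
tool y az 76.59
rot [ 0.     -0.      0.0003]
```

The gripper shut completely, so the bar is not between the pads. I look at where it is.

```bash
python3 - <<'E'
from h import *
np.set_printoptions(precision=4,suppress=True)
p=arm.capture('wrist'); cv2.imwrite('pics/w3.png',p['img'][60:400,150:550])
for n in ['wrist','top','side']:
    q=p if n=='wrist' else arm.capture(n)
    for r in arm.place_of(q,'lid_handle')[:2]: print(n,r['conf'],r['point'],world(q,r['point']),onplane(q,r['point'],.134))
    if n=='side': cv2.imwrite('pics/s3.png',cv2.resize(q['img'][110:210,270:400],(780,600)))
E
```

```text
wrist 0.81 [321.8, 250.0] [ 0.5638 -0.1457  0.1593] [ 0.5769 -0.1485  0.134 ]
top 0.51 [334.6, 146.6] [ 0.7354 -0.0031  0.0611] [ 0.7181 -0.0017  0.134 ]
side 0.94 [323.1, 153.3] [ 0.5749 -0.1466  0.1379] [ 0.5764 -0.1533  0.134 ]
```

View pics/w3.png

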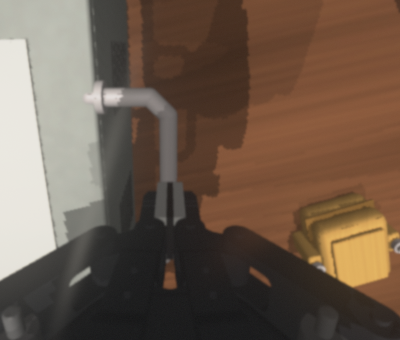

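View pics/s3.png

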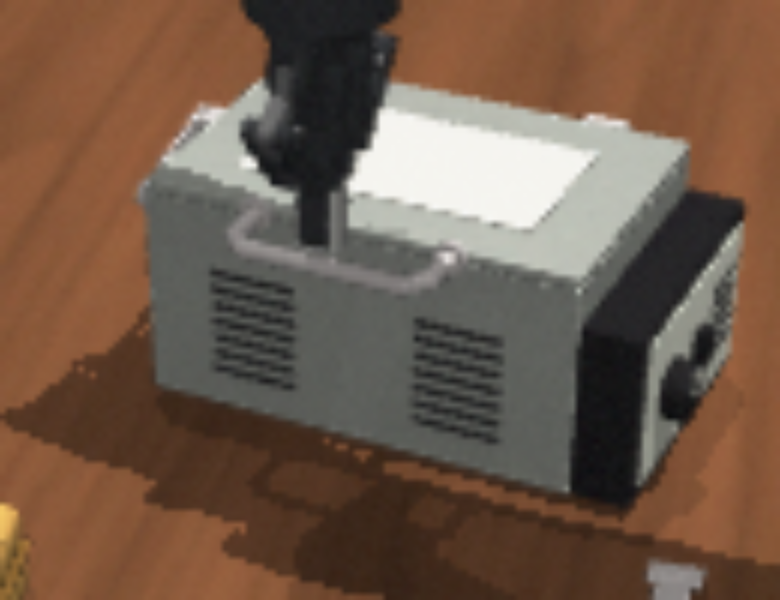

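```bash
python3 - <<'E'
from h import *
np.set_printoptions(precision=4,suppress=True)
a=-13.5; x=np.array([np.cos(np.radians(a)),np.sin(np.radians(a))]); y=np.array([-x[1],x[0]])
for n,box in [('wrist',(280,360,200,400)),('side',(305,345,125,170))]:
    p=arm.capture(n); print(n)
    m=np.zeros((400,640),bool); m[box[2]:box[3],box[0]:box[1]]=1
    c=cloud(p,m); u=c[:,:2]@x; v=c[:,:2]@y
    k=(abs(v+.0105)<.05)&(u>.53)&(u<.66)&(c[:,2]>.08)
    for lo in np.arange(.535,.655,.01):
        r=[]
        for z0 in np.arange(.10,.22,.01):
            q=k&(u>=lo)&(u<lo+.01)&(c[:,2]>=z0)&(c[:,2]<z0+.01)&(v>-.04)
            r.append(f'{q.sum()}@{1000*v[q].mean():.0f}' if q.any() else '-')
        print(round(lo,3),r)
s=arm.read_state(); print(s['ee_pos'][:2]@x,s['ee_pos'][:2]@y,s['ee_pos'][2],s['contact_force'],s['gripper_width'])
E
```

```text
wrist
0.535 ['-', '-', '-', '-', '-', '-', '-', '-', '-', '-', '-', '-']
0.545 ['-', '-', '-', '-', '-', '-', '-', '-', '-', '-', '-', '-']
0.555 ['-', '-', '-', '70@-12', '10@-12', '-', '-', '-', '-', '-', '-', '-']
0.565 ['-', '-', '-', '279@-12', '15@-12', '-', '-', '-', '-', '-', '-', '2@-8']
0.575 ['-', '-', '-', '248@-12', '51@-12', '230@-11', '282@-11', '341@-11', '506@-11', '1134@-11', '674@-11', '1276@-11']
0.585 ['-', '-', '-', '57@-12', '1@-13', '168@-11', '284@-11', '260@-11', '207@-11', '150@-11', '33@-11', '69@-11']
0.595 ['-', '-', '-', '-', '-', '-', '-', '-', '140@-11', '267@-11', '31@-11', '-']
0.605 ['-', '-', '-', '-', '-', '-', '-', '-', '-', '4@-12', '-', '-']
0.615 ['-', '-', '-', '-', '-', '-', '-', '-', '-', '-', '-', '-']
0.625 ['-', '-', '-', '-', '-', '-', '-', '-', '-', '-', '-', '-']
0.635 ['-', '-', '-', '8@-12', '2@-13', '-', '-', '-', '-', '-', '-', '-']
0.645 ['-', '-', '-', '1@-13', '-', '-', '-', '-', '-', '-', '-', '-']
side
0.535 ['-', '-', '-', '21@-21', '3@-27', '-', '-', '-', '-', '-', '-', '-']
0.545 ['-', '-', '-', '8@-10', '2@-6', '-', '-',
[... 237 characters left out ...]
 '7@-10', '30@-5', '27@-2', '27@5']
0.585 ['-', '-', '-', '9@-7', '4@-5', '10@1', '12@1', '11@3', '5@-2', '9@16', '5@10', '14@21']
0.595 ['-', '-', '-', '10@-8', '2@-2', '3@3', '3@0', '5@1', '-', '6@15', '5@29', '6@37']
0.605 ['-', '-', '-', '10@-8', '-', '-', '1@-5', '-', '-', '-', '-', '-']
0.615 ['-', '-', '-', '9@-8', '1@-6', '-', '-', '-', '-', '-', '-', '-']
0.625 ['-', '-', '-', '10@-8', '1@-8', '-', '-', '-', '-', '-', '-', '-']
0.635 ['-', '-', '-', '12@-14', '2@-13', '-', '-', '-', '-', '-', '-', '-']
0.645 ['-', '-', '-', '7@-27', '4@-20', '-', '-', '-', '-', '-', '-', '-']
0.5939260140912827 -0.00980670141384581 0.12270318929723277 [ 0.7259 -0.7403  0.7693] -0.0002035207028921756
```

The range data put the shut fingertips at about z 0.148, above the bar, although the reported TCP is 0.123. The fingertips are therefore higher than the state implies, so I measure this offset.

```bash
cat > tip.py <<'E'
from h import *
np.set_printoptions(precision=4,suppress=True)
a=-13.5; x=np.array([np.cos(np.radians(a)),np.sin(np.radians(a))]); y=np.array([-x[1],x[0]])
s=arm.read_state(); U,V=s['ee_pos'][:2]@x,s['ee_pos'][:2]@y
print('ee',U,V,s['ee_pos'][2],s['contact_force'],s['gripper_width'])
for n in ['wrist','side']:
    p=arm.capture(n); c=cloud(p,np.ones((400,640),bool)); u=c[:,:2]@x-U; v=c[:,:2]@y-V; z=c[:,2]
    for nm,k in [('in',(v>-.038)&(v<-.0065)),('out',(v>.0065)&(v<.038)),('mid',abs(v)<.006)]:
        k=k&(abs(u)<.02)&(z>.08)&(z<.3)
        h,e=np.histogram(z[k],bins=np.arange(.10,.2,.005)); print(n,nm,[(round(b,3),int(g)) for b,g in zip(e,h) if g], 'u,v mean near tip',)
E
python3 tip.py
python3 -m creep '{"delta_pos": [[0,0,0],[0,0,0],[0,0,0],[0,0,0],[0,0,0]], "rotation": [[0,0,0],[0,0,0],[0,0,0],[0,0,0],[0,0,0]]}' 0.35 40
python3 tip.py
```

```text
ee 0.5939260140912827 -0.00980670141384581 0.12270318929723277 [ 0.7259 -0.7403  0.7693] -0.0002035207028921756
wrist in [(np.float64(0.135), 23), (np.float64(0.145), 3), (np.float64(0.15), 37), (np.float64(0.155), 73), (np.float64(0.16), 89), (np.float64(0.165), 92), (np.float64(0.17), 99), (np.float64(0.175), 65), (np.float64(0.18), 31), (np.float64(0.185), 135), (np.float64(0.19), 439)] u,v mean near tip
wrist out [(np.float64(0.15), 19), (np.float64(0.155), 56), (np.float64(0.16), 60), (np.float64(0.165), 64), (np.float64(0.17), 75), (np.float64(0.175), 39), (np.float64(0.18), 2), (np.float64(0.185), 118), (np.float64(0.19), 355)] u,v mean near tip
wrist mid [(np.float64(0.135), 291), (np.float64(0.14), 25), (np.float64(0.145), 20), (np.float64(0.15), 96), (np.float64(0.155), 107), (np.float64(0.16), 112), (np.float64(0.165), 128), (np.float64(0.17), 147), (np.float64(0.175), 152), (np.float64(0.18), 515), (np.float64(0.185), 102), (np.float64(0.19), 483)] u,v mean near tip
side in [(np.float64(0.1), 7), (np.float64(0.115), 4), (np.float64(0.12), 3), (np.float64(0.125), 3), (np.f
[... 1872 characters left out ...]
, 3), (np.float64(0.135), 4), (np.float64(0.145), 4), (np.float64(0.15), 8), (np.float64(0.155), 5), (np.float64(0.16), 11), (np.float64(0.165), 6), (np.float64(0.17), 5), (np.float64(0.175), 7), (np.float64(0.18), 12), (np.float64(0.185), 7), (np.float64(0.19), 10)] u,v mean near tip
side out [(np.float64(0.13), 1), (np.float64(0.135), 1), (np.float64(0.145), 6), (np.float64(0.15), 8), (np.float64(0.155), 11), (np.float64(0.16), 13), (np.float64(0.165), 11), (np.float64(0.17), 13), (np.float64(0.175), 10), (np.float64(0.18), 11), (np.float64(0.185), 1), (np.float64(0.19), 7)] u,v mean near tip
side mid [(np.float64(0.13), 9), (np.float64(0.135), 11), (np.float64(0.14), 1)] u,v mean near tip
```

Both cameras put the fingertips 26 mm above the reported TCP. For a down-pointing tool the grasp point is therefore at reported z + 0.045, and I lower 33 mm more and check.

```bash
python3 -m creep '{"delta_pos": [[0,0,0.05],[0,0,0.1],[0,0,0.15],[0,0,0.165],[0,0,0.165]], "rotation": [[0,0,0],[0,0,0],[0,0,0],[0,0,0],[0,0,0]]}' 0.35 40
python3 -m creep '{"delta_pos": [[0,0,0],[0,0,0],[0,0,0],[0,0,0],[0,0,0]], "rotation": [[0,0,0],[0,0,0],[0,0,0],[0,0,0],[0,0,0]]}' 0 40
python3 tip.py | grep -v mid
```

```text
t: 8.7
ee_pos: [0.5751, -0.1482, 0.0893]
orientation: [-0.367, -3.12, -0.0]
contact_force: [-0.4, -0.2, 0.2]
gripper_width: 0.03
gripper_force: 0.0
t: 9.32
ee_pos: [0.5753, -0.1492, 0.09]
orientation: [0.368, 3.119, -0.002]
contact_force: [-1.5, -4.0, 1.9]
gripper_width: 0.0088
gripper_force: 39.1
ee 0.5942134392631534 -0.010758419131816892 0.09004650729346818 [-1.4794 -3.9776  1.9052] 0.008766364368140683
wrist in [(np.float64(0.115), 36), (np.float64(0.12), 94), (np.float64(0.125), 118), (np.float64(0.13), 137), (np.float64(0.135), 139), (np.float64(0.14), 150), (np.float64(0.145), 120), (np.float64(0.15), 178), (np.float64(0.155), 458), (np.float64(0.16), 700), (np.float64(0.165), 1530), (np.float64(0.17), 934), (np.float64(0.175), 767), (np.float64(0.18), 896), (np.float64(0.185), 592), (np.float64(0.19), 741)] u,v mean near tip
wrist out [(np.float64(0.115), 28), (np.float64(0.12), 74), (np.float64(0.125), 98), (np.float64(0.13), 101), (np.float64(0.135), 108), (np.float64(0.14), 114), (np.float64(0.145), 55), (np.float64(0.15), 87), (np.float64(0.155), 343), (np.float64(0.16), 
[... 341 characters left out ...]
(0.135), 2), (np.float64(0.14), 2), (np.float64(0.145), 2), (np.float64(0.155), 4), (np.float64(0.16), 6), (np.float64(0.165), 9), (np.float64(0.17), 3), (np.float64(0.175), 1), (np.float64(0.18), 8), (np.float64(0.185), 5), (np.float64(0.19), 5)] u,v mean near tip
side out [(np.float64(0.11), 3), (np.float64(0.115), 5), (np.float64(0.12), 10), (np.float64(0.125), 12), (np.float64(0.13), 11), (np.float64(0.135), 8), (np.float64(0.14), 9), (np.float64(0.145), 11), (np.float64(0.15), 2), (np.float64(0.155), 6), (np.float64(0.16), 14), (np.float64(0.165), 14), (np.float64(0.17), 4), (np.float64(0.175), 7), (np.float64(0.18), 16), (np.float64(0.185), 6), (np.float64(0.19), 10)] u,v mean near tip
```

The bar is held (8.8 mm, 39 N). Now I lift along the arc.

```bash
python3 -m creep '{"delta_pos": [[0,-0.006,-0.052],[0,-0.011,-0.104],[0,-0.026,-0.207],[0,-0.051,-0.307],[0,-0.087,-0.405],[0,-0.132,-0.499],[0,-0.132,-0.499]], "rotation": [[0,0,0],[0,0,0],[0,0,0],[0,0,0],[0,0,0],[0,0,0],[0,0,0]]}' 0 40
python3 -c "
from h import *
s=arm.read_state(); print(s['ee_pos'],s['contact_force'],s['wrist_torque'],s['joint_positions'])"
```

```text
t: 10.3
ee_pos: [0.5695, -0.1732, 0.1907]
orientation: [0.366, 3.118, 0.002]
contact_force: [1.6, -1.9, -2.9]
gripper_width: 0.0088
gripper_force: 39.0
[ 0.56952942 -0.17315672  0.19067863] [ 1.56896353 -1.87644091 -2.87092639] [-0.12285998 -0.32067986 -0.05128292] [ 0.11672643  0.57586976  0.2084916   1.70203053 -0.14899962  0.87768597
  1.72465189]
```

```bash
python3 -m creep '{"delta_pos": [[0,-0.055,-0.088],[0,-0.118,-0.171],[0,-0.188,-0.247],[0,-0.267,-0.316],[0,-0.351,-0.376],[0,-0.441,-0.428],[0,-0.536,-0.470],[0,-0.585,-0.488],[0,-0.635,-0.503],[0,-0.635,-0.503]], "rotation": [[0,0,0],[0,0,0],[0,0,0],[0,0,0],[0,0,0],[0,0,0],[0,0,0],[0,0,0],[0,0,0],[0,0,0]]}' 0 40
cat > st.py <<'E'
from h import *
np.set_printoptions(precision=4,suppress=True)
s=arm.read_state(); a=np.radians(-13.5); x=np.array([np.cos(a),np.sin(a)]); y=np.array([-x[1],x[0]])
vh=-.1305-.087; zh=.134; v=s['ee_pos'][:2]@y; z=s['ee_pos'][2]+.0445
f=s['contact_force']; print('th',np.arctan2(z-zh,v-vh),'r',np.hypot(z-zh,v-vh),'F u,v,z',f[:2]@x,f[:2]@y,f[2],'w',s['gripper_width'],s['gripper_force'],'t',s['t'],s['ee_pos'],s['joint_positions'])
E
python3 st.py
```

```text
t: 11.55
ee_pos: [0.5403, -0.2965, 0.2932]
orientation: [0.366, 3.117, 0.003]
contact_force: [-1.7, 5.2, 13.4]
gripper_width: 0.0085
gripper_force: 42.0
th 1.3057412068750796 r 0.21105491645616486 F u,v,z -2.9012592060797346 4.637507063093663 13.363596854734961 w 0.008519075374953552 42.037405371665955 t 11.55 [ 0.5403 -0.2965  0.2932] [ 0.3124  0.5094  0.2368  1.5098 -0.1298  1.1355  1.9119]
```

```bash
python3 -m creep '{"delta_pos": [[0,-0.025,-0.018],[0,-0.05,-0.024],[0,-0.075,-0.030],[0,-0.101,-0.035],[0,-0.101,-0.035]], "rotation": [[0,0,0],[0,0,0],[0,0,0],[0,0,0],[0,0,0]]}' 0 40
python3 st.py
python3 -m creep '{"delta_pos": [[0,-0.015,-0.004],[0,-0.03,-0.006],[0,-0.03,-0.006]], "rotation": [[0,0,0],[0,0,0],[0,0,0]]}' 0 40
python3 st.py
```

```text
t: 12.18
ee_pos: [0.5351, -0.3176, 0.2978]
orientation: [0.367, 3.119, 0.0]
contact_force: [-0.1, 2.7, 5.9]
gripper_width: 0.0082
gripper_force: 41.6
th 1.4106776803504468 r 0.21099457609388783 F u,v,z -0.7025666648219187 2.6472098870356118 5.869554462464855 w 0.008191823001631548 41.559818387031555 t 12.175 [ 0.5351 -0.3176  0.2978] [ 0.3446  0.5167  0.2404  1.4842 -0.1294  1.1554  1.9433]
t: 12.55
ee_pos: [0.5336, -0.3239, 0.2985]
orientation: [0.368, 3.119, -0.002]
contact_force: [1.8, 1.2, 4.2]
gripper_width: 0.0087
gripper_force: 41.7
th 1.4417926063815025 r 0.21074700834791787 F u,v,z 1.4587294647261235 1.5340104009873017 4.233283636699243 w 0.008682088733827595 41.686896085739136 t 12.55 [ 0.5336 -0.3239  0.2985] [ 0.354   0.5194  0.2414  1.4775 -0.129   1.1593  1.9523]
```

```bash
python3 -m creep '{"delta_pos": [[0,-0.01,-0.002],[0,-0.02,-0.003],[0,-0.02,-0.003]], "rotation": [[0,0,0],[0,0,0],[0,0,0]]}' 0 40
python3 st.py
python3 -m creep '{"delta_pos": [[0,-0.01,-0.001],[0,-0.02,-0.002],[0,-0.02,-0.002]], "rotation": [[0,0,0],[0,0,0],[0,0,0]]}' 0 40
python3 st.py
```

```text
t: 12.92
ee_pos: [0.5331, -0.3259, 0.2988]
orientation: [0.366, 3.12, 0.002]
contact_force: [2.0, 3.8, 3.0]
gripper_width: 0.0083
gripper_force: 41.7
th 1.4515486258103554 r 0.21077424987725352 F u,v,z 1.0506956228405966 4.19187102408608 2.955593439853753 w 0.00826796959176746 41.65323793888092 t 12.925 [ 0.5331 -0.3259  0.2988] [ 0.3594  0.521   0.2402  1.4737 -0.1308  1.1629  1.9584]
t: 13.3
ee_pos: [0.5328, -0.3268, 0.2989]
orientation: [-0.363, -3.12, -0.009]
contact_force: [3.9, 9.1, 3.6]
gripper_width: 0.0082
gripper_force: 41.7
th 1.4562820336566746 r 0.2107624542960589 F u,v,z 1.6949316862077886 9.78675712805244 3.603099395196047 w 0.00815848625979235 41.7387592792511 t 13.3 [ 0.5328 -0.3268  0.2989] [ 0.3647  0.5228  0.2383  1.4701 -0.1338  1.1672  1.9647]
```

The firm stop is felt at about 1.455. I push a little further to seat the knee.

```bash
python3 -m creep '{"delta_pos": [[0,-0.015,0],[0,-0.03,0],[0,-0.03,0],[0,-0.03,0]], "rotation": [[0,0,0],[0,0,0],[0,0,0],[0,0,0]]}' 0 40
python3 st.py
```

```text
t: 13.8
ee_pos: [0.5326, -0.3282, 0.299]
orientation: [-0.358, -3.12, -0.019]
contact_force: [2.7, 16.0, 7.9]
gripper_width: 0.0082
gripper_force: 42.2
th 1.4628282282845921 r 0.21076108584789333 F u,v,z -1.0825640537380543 16.1728851370465 7.887766451090519 w 0.008222992157500764 42.18053340911865 t 13.8 [ 0.5326 -0.3282  0.299 ] [ 0.3725  0.5251  0.2352  1.4651 -0.1385  1.1729  1.974 ]
```

```bash
python3 -m creep '{"delta_pos": [[0,-0.03,0],[0,-0.06,0],[0,-0.06,0],[0,-0.06,0]], "rotation": [[0,0,0],[0,0,0],[0,0,0],[0,0,0]]}' 0 60
python3 st.py
python3 -m creep '{"delta_pos": [[0,0.03,0],[0,0.06,0],[0,0.09,0],[0,0.12,0],[0,0.12,0],[0,0.12,0]], "rotation": [[0,0,0],[0,0,0],[0,0,0],[0,0,0],[0,0,0],[0,0,0]]}' 0 40
python3 st.py
```

```text
t: 14.3
ee_pos: [0.532, -0.3309, 0.2993]
orientation: [-0.349, -3.12, -0.04]
contact_force: [3.1, 31.0, 13.5]
gripper_width: 0.008
gripper_force: 59.3
th 1.4762142936187463 r 0.21075660790518727 F u,v,z -4.251180751624396 30.832561204227606 13.486436378443827 w 0.008002268467705801 59.289674162864685 t 14.3 [ 0.532  -0.3309  0.2993] [ 0.3884  0.5301  0.2291  1.4547 -0.148   1.1851  1.9926]
t: 15.05
ee_pos: [0.5332, -0.3254, 0.2988]
orientation: [-0.368, -3.12, 0.0]
contact_force: [4.8, 1.8, -2.7]
gripper_width: 0.0076
gripper_force: 57.2
th 1.4492338972320054 r 0.21086162392394353 F u,v,z 4.289055946188258 2.897206048460336 -2.6668487688131743 w 0.007597123645979161 57.224469780921936 t 15.05 [ 0.5332 -0.3254  0.2988] [ 0.3568  0.5204  0.2415  1.4749 -0.1297  1.1618  1.9554]
```

```bash
python3 -m creep '{"delta_pos": [[0,0.015,0.002],[0,0.03,0.003],[0,0.03,0.003]], "rotation": [[0,0,0],[0,0,0],[0,0,0]]}' 0 40
python3 st.py
python3 -m creep '{"delta_pos": [[0,0.015,0.002],[0,0.03,0.003],[0,0.03,0.003]], "rotation": [[0,0,0],[0,0,0],[0,0,0]]}' 0 40
python3 st.py
```

```text
t: 15.42
ee_pos: [0.534, -0.3217, 0.2983]
orientation: [0.369, 3.12, -0.006]
contact_force: [4.9, -3.9, -3.9]
gripper_width: 0.008
gripper_force: 57.1
th 1.43100797382461 r 0.21082695995940168 F u,v,z 5.712927165765137 -2.679512304846529 -3.8891311535446578 w 0.007967420765673134 57.056872844696045 t 15.425 [ 0.534  -0.3217  0.2983] [ 0.3479  0.518   0.2425  1.4809 -0.1266  1.1566  1.9457]
t: 15.8
ee_pos: [0.5347, -0.3189, 0.2978]
orientation: [0.372, 3.119, -0.013]
contact_force: [5.2, -8.6, -4.6]
gripper_width: 0.008
gripper_force: 57.0
th 1.417087838498661 r 0.2108227936623661 F u,v,z 7.026286086336307 -7.119674840766386 -4.643762700149361 w 0.007951720889289925 56.974613070487976 t 15.8 [ 0.5347 -0.3189  0.2978] [ 0.3395  0.5157  0.2444  1.4865 -0.1233  1.1511  1.9362]
```

The lid pushes back (-7 N) when eased, so the stay is locked. I go back to neutral, release and rise.

```bash
python3 -m creep '{"delta_pos": [[0,-0.025,-0.003],[0,-0.045,-0.005],[0,-0.045,-0.005]], "rotation": [[0,0,0],[0,0,0],[0,0,0]]}' 0 40
python3 st.py
python3 -m creep '{"delta_pos": [[0,0,0],[0,0,0],[0,0,0],[0,0,0]], "rotation": [[0,0,0],[0,0,0],[0,0,0],[0,0,0]]}' 0.4 40
python3 st.py
python3 -m creep '{"delta_pos": [[0,0,-0.1],[0,0,-0.25],[0,0,-0.4],[0,0,-0.4],[0,0,-0.4],[0,0,-0.4],[0,0,-0.4]], "rotation": [[0,0,0],[0,0,0],[0,0,0],[0,0,0],[0,0,0],[0,0,0],[0,0,0]]}' 0.4 40
python3 - <<'E'
from h import *
np.set_printoptions(precision=4,suppress=True)
print(arm.read_state()['joint_positions'])
p=arm.capture('side'); cv2.imwrite('pics/s4.png',cv2.resize(p['img'][40:300,240:440],(600,780))[:600])
c=cloud(p,np.ones((400,640),bool)); a=np.radians(-13.5); x=np.array([np.cos(a),np.sin(a)]); y=np.array([-x[1],x[0]])
u=c[:,:2]@x-.595; v=c[:,:2]@y+.1305
m=(abs(u)<.1)&(c[:,2]>.16)&(c[:,2]<.33)&(v<-.03)&(v>-.12); k=np.polyfit(c[m,2],v[m],1); print('lid plane slope',m.sum(),k,'theta~',np.pi/2+np.arctan(k[0]))
E
```

```text
t: 16.18
ee_pos: [0.5336, -0.3234, 0.2985]
orientation: [0.369, 3.12, -0.002]
contact_force: [5.0, -0.1, -4.6]
gripper_width: 0.0077
gripper_force: 57.1
th 1.4396614336757496 r 0.21085404877163702 F u,v,z 4.905505508736436 1.0246999971341835 -4.578011878832574 w 0.007749121223240284 57.08673119544983 t 16.175 [ 0.5336 -0.3234  0.2985] [ 0.3528  0.5193  0.2418  1.4777 -0.1286  1.1596  1.9505]
t: 16.68
ee_pos: [0.5335, -0.3221, 0.2992]
orientation: [-0.367, -3.12, 0.0]
contact_force: [-0.6, 0.2, 0.2]
gripper_width: 0.0341
gripper_force: 0.0
th 1.43407931528164 r 0.21164912275240835 F u,v,z -0.6056175713075785 0.035115003566256055 0.2036139753986149 w 0.03414110777583904 0.0 t 16.675 [ 0.5335 -0.3221  0.2992] [ 0.3518  0.518   0.2412  1.4781 -0.1289  1.1614  1.9505]
t: 17.55
ee_pos: [0.5335, -0.3217, 0.3782]
orientation: [-0.366, -3.119, -0.001]
contact_force: [0.3, 0.1, 0.1]
gripper_width: 0.034
gripper_force: 0.0
[ 0.3486  0.4731  0.2519  1.3364 -0.1166  1.3481  1.9367]
lid plane slope 2381 [ 0.1405 -0.1029] theta~ 1.710395564622782
```

View pics/s4.png

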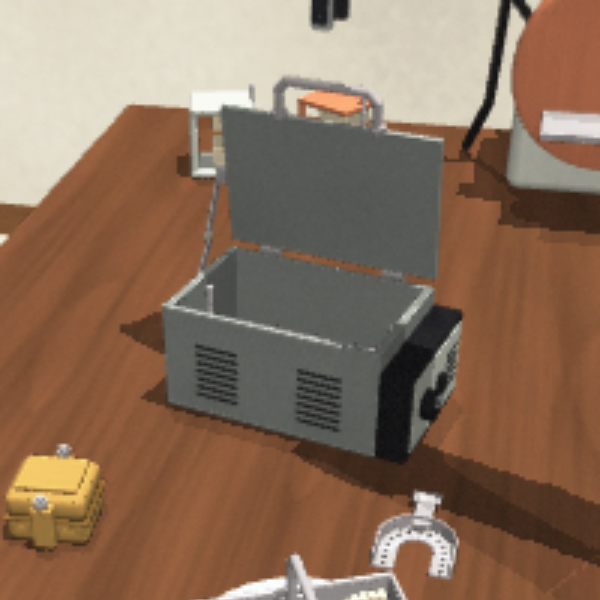

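The side view shows the lid standing on its stay, at about 1.43 rad from the plane fit, with the robot off it. I move over the tray, turn and look.

```bash
python3 -m creep '{"delta_pos": [[0.08,0.2,0],[0.16,0.4,0],[0.24,0.6,0],[0.32,0.79,0]], "rotation": [[0,0,0],[0,0,0],[0,0,0],[0,0,0]]}' 0.6 100
python3 -m creep '{"delta_pos": [[0.08,0.2,0],[0.16,0.4,0],[0.24,0.6,0],[0.32,0.79,0]], "rotation": [[0,0,0],[0,0,0],[0,0,0],[0,0,0]]}' 
python3 -m creep '{"delta_pos": [[0.08,0.2,0.1],[0.16,0.4,0.2],[0.24,0.6,0.3],[0.32,0.79,0.4],[0.32,0.79,0.5],[0.32,0.79,0.5],[0.32,0.79,0.5]], "rotation": [[0,0,0.028],[0,0,0.056],[0,0,0.084],[0,0,0.112],[0,0,0.14],[0,0,0.1417],[0,0,0.1417]]}' 
cat > tr.py <<'E'
from h import *
np.set_printoptions(precision=4,suppress=True)
s=arm.read_state(); print(s['joint_positions'],s['contact_force'])
p=arm.capture('wrist'); cv2.imwrite('pics/w5.png',p['img'])
for t in ['tray_handle','tray','cast_a']:
    for r in arm.place_of(p,t)[:2]: print(t,r['conf'],r['point'],world(p,r['point']),onplane(p,r['point'],.117))
for n in ['wrist','top','side']:
    q=p if n=='wrist' else arm.capture(n); c=cloud(q,np.ones((400,640),bool))
    near=(abs(c[:,0]-.456)<.12)&(abs(c[:,1]-.187)<.12)
    for nm,lo,hi in [('bar',.112,.13),('rim',.064,.074)]:
        m=near&(c[:,2]>lo)&(c[:,2]<hi); 
        if m.sum()>20: print(n,nm,m.sum(),'z',np.percentile(c[m,2],[50,98]),cv2.minAreaRect((c[m,:2]*1000).astype(np.float32)))
plan([.456,.186,.16],25.5)
E
python3 tr.py
```

```text
t: 18.1
ee_pos: [0.5079, -0.1518, 0.3789]
orientation: [-0.366, -3.12, -0.0]
contact_force: [-0.3, 0.2, 0.8]
gripper_width: 0.0514
gripper_force: 0.0
t: 18.6
ee_pos: [0.4822, 0.0166, 0.379]
orientation: [0.366, 3.12, 0.0]
contact_force: [0.5, 0.6, 1.0]
gripper_width: 0.0512
gripper_force: 0.0
t: 19.48
ee_pos: [0.4576, 0.1833, 0.2798]
orientation: [1.672, 2.659, 0.001]
contact_force: [0.2, -0.5, 0.4]
gripper_width: 0.0509
gripper_force: 0.0
[-0.5848  0.3236  0.1971  1.8519 -0.0752  0.9722  0.0928] [ 0.2135 -0.4523  0.3846]
tray_handle 0.89 [319.8, 176.6] [0.4562 0.1844 0.1213] [0.4566 0.1834 0.117 ]
tray 0.89 [320.5, 160.1] [0.4485 0.202  0.1211] [0.4489 0.2013 0.117 ]
tray 0.65 [499.7, 162.3] [0.6983 0.3014 0.0273] [0.6391 0.2911 0.117 ]
cast_a 0.88 [280.7, 163.0] [0.4069 0.1667 0.066 ] [0.409  0.1784 0.117 ]
cast_a 0.7 [354.1, 164.4] [0.4961 0.2074 0.0654] [0.486  0.2137 0.117 ]
wrist bar 537 z [0.1212 0.1231] ((455.6051330566406, 184.462890625), (8.021041870117188, 92.05537414550781), 25.559240341186523)
wrist rim 4443 z [0.0682 0.0724] ((455.3855895996094, 184.09120178222656), (185.81515502929688, 114.89767456054688), 25.63335418701172)
top bar 44 z [0.1198 0.125 ] ((466.5260314941406, 165.65713500976562), (9.07148551940918, 46.716773986816406), 25.4233455657959)
top rim 357 z [0.0683 0.0734] ((461.74658203125, 175.5962677001953), (186.4266815185547, 95.41043090820312), 24.59437370300293)
side bar 108 z [0.121 0.124] ((453.86474609375, 189.8324432373047), (8.972207069396973, 84.7353515625), 25.67802619934082)
side rim 1111 z [0.0686 0.0732] ((455.2822570800781, 186.65867614746094), (184.98023986816406, 117.45393371582031), 25.59990692138672)
delta [ 0.014 -0.001  0.598] dist mm 120
tool y az 25.57
rot [ 0.0002 -0.      0.0002]
```

View pics/w5.png

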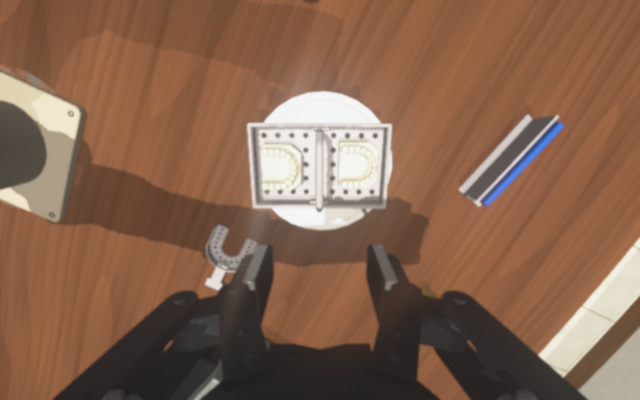

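The wrist view shows the tray bow centred at (320,177), at (0.4555, 0.185, 0.117), with the casts at (281,163) and (354,164) and the fingers straddling the bar. I descend.

```bash
python3 -m creep '{"delta_pos": [[0.012,-0.006,0.2],[0.012,-0.006,0.4],[0.012,-0.006,0.6],[0.012,-0.006,0.8],[0.012,-0.006,0.8],[0.012,-0.006,0.8]], "rotation": [[0,0,0],[0,0,0],[0,0,0],[0,0,0],[0,0,0],[0,0,0]]}' 0.5 20
python3 -c "
from h import *
plan([.4555,.185,.0725],25.55)"
python3 -m creep '{"delta_pos": [[0,0,0.08],[0,0,0.16],[0,0,0.22],[0,0,0.236],[0,0,0.236]], "rotation": [[0,0,0],[0,0,0],[0,0,0],[0,0,0],[0,0,0]]}' 0.5 20
python3 -c "
from h import *
plan([.4555,.185,.0725],25.55); print(arm.read_state()['contact_force'])
p=arm.capture('wrist'); c=cloud(p,np.ones((400,640),bool)); e=arm.read_state()['ee_pos']
Y=np.array([.902,.432]);X=np.array([-.432,.902]); d=c[:,:2]-e[:2]; a=d@Y; b=d@X
m=(c[:,2]>.112)&(c[:,2]<.128)&(abs(a)<.012)&(abs(b)<.06); print('bar off y',m.sum(),np.percentile(a[m],[2,50,98]) if m.any() else '')
for lo in np.arange(.09,.14,.005):
  print(round(lo,3),int(((c[:,2]>=lo)&(c[:,2]<lo+.005)&(abs(a)>.015)&(abs(a)<.045)&(abs(b)<.02)).sum()),end=' ')"
```

```text
t: 20.52
ee_pos: [0.4558, 0.1856, 0.1203]
orientation: [1.674, 2.657, 0.002]
contact_force: [0.9, -0.0, -0.4]
gripper_width: 0.0426
gripper_force: 0.0
delta [-0.002 -0.003  0.239] dist mm 48
tool y az 25.57
rot [0.0003 0.     0.0001]
t: 21.15
ee_pos: [0.4552, 0.1855, 0.0724]
orientation: [1.674, 2.658, 0.001]
contact_force: [0.7, 0.5, 0.3]
gripper_width: 0.0429
gripper_force: 0.0
delta [-0.003  0.    -0.001] dist mm 1
tool y az 25.58
rot [ 0.0001 -0.      0.0001]
[0.73755598 0.49280537 0.2862624 ]
bar off y 2947 [-0.00494739 -0.00071781  0.00361073]
0.09 0 0.095 53 0.1 212 0.105 324 0.11 381 0.115 415 0.12 459 0.125 481 0.13 666 0.135 473 0.14 833
```

```bash
python3 -m creep '{"delta_pos": [[0,0,0],[0,0,0],[0,0,0],[0,0,0],[0,0,0],[0,0,0]], "rotation": [[0,0,0],[0,0,0],[0,0,0],[0,0,0],[0,0,0],[0,0,0]]}' 0 20
python3 -m creep '{"delta_pos": [[0,0,0],[0,0,0]], "rotation": [[0,0,0],[0,0,0]]}' 0 110
python3 -m creep '{"delta_pos": [[0,0,-0.02],[0,0,-0.05],[0,0,-0.1],[0,0,-0.15],[0,0,-0.15],[0,0,-0.15]], "rotation": [[0,0,0],[0,0,0],[0,0,0],[0,0,0],[0,0,0],[0,0,0]]}' 0 110
cat > tilt.py <<'E'
from h import *
np.set_printoptions(precision=4,suppress=True)
s=arm.read_state(); e=s['ee_pos']; print(e,s['contact_force'],s['wrist_torque'],s['gripper_width'],s['gripper_force'],s['t'])
T=R.from_rotvec(s['orientation']).as_matrix(); print('tool z',T[:,2])
import sys
for n in sys.argv[1:] or ['wrist','side']:
    p=arm.capture(n); c=cloud(p,np.ones((400,640),bool)); d=(c-e)@T  # tool coords: x along bar, y along tray x, z down
    # rim: tray top rim, outer 3 mm bands
    g=e[2]+.0445-.075
    h=c[:,2]-g
    ring=(abs(d[:,0])<.06)&(abs(d[:,1])<.096)&(h>.012)&(h<.045)
    for sgn in (-1,1):
        m=ring&(sgn*d[:,1]>.084)&(sgn*d[:,1]<.093); 
        k=ring&(sgn*d[:,0]>.050)&(sgn*d[:,0]<.058)&(abs(d[:,1])>.02)&(abs(d[:,1])<.08)
        print(n,sgn,'end rim h',m.sum(),np.percentile(h[m],[50,85,95]) if m.sum()>5 else '','side rim',k.sum(),np.percentile(h[k],[50,85,95]) if k.sum()>5 else '')
    q=(abs(d[:,0])<.035)&(h>.02)&(h<.05)
    for sgn in (-1,1):
        m=q&(sgn*d[:,1]>.03)&(sgn*d[:,1]<.08); print(n,sgn,'cast top',m.sum(),np.percentile(h[m],[50,90,97]) if m.sum()>5 else '', c[m].mean(0) if m.any() else '')
E
python3 tilt.py
```

```text
t: 21.95
ee_pos: [0.4554, 0.1856, 0.0722]
orientation: [1.674, 2.658, 0.002]
contact_force: [0.7, 2.0, 5.3]
gripper_width: 0.0083
gripper_force: 19.8
t: 22.2
ee_pos: [0.4554, 0.1856, 0.0724]
orientation: [1.674, 2.658, 0.002]
contact_force: [0.4, 0.3, 7.7]
gripper_width: 0.0055
gripper_force: 107.6
t: 22.95
ee_pos: [0.4547, 0.1853, 0.1019]
orientation: [-1.674, -2.658, 0.0]
contact_force: [0.2, -0.2, -5.7]
gripper_width: 0.0057
gripper_force: 107.3
[0.4547 0.1853 0.1019] [ 0.1643 -0.2157 -5.7056] [-0.0381  0.0202 -0.0657] 0.0056779271817800365 107.33176589012146 22.95
tool z [-0.0001  0.     -1.    ]
wrist -1 end rim h 2931 [0.0261 0.0289 0.0294] side rim 245 [0.0167 0.0224 0.0252]
wrist 1 end rim h 2848 [0.0258 0.0287 0.0292] side rim 1825 [0.0285 0.0293 0.0297]
wrist -1 cast top 6348 [0.026  0.0374 0.038 ] [0.4058 0.1627 0.1001]
wrist 1 cast top 5816 [0.0265 0.0373 0.0379] [0.4983 0.2108 0.1002]
side -1 end rim h 165 [0.0256 0.029  0.0297] side rim 238 [0.023  0.0282 0.0295]
side 1 end rim h 98 [0.0279 0.0292 0.03  ] side rim 283 [0.0208 0.0282 0.0294]
side -1 cast top 395 [0.0274 0.0374 0.0383] [0.405  0.166  0.1003]
side 1 cast top 425 [0.0269 0.0373 0.0382] [0.4996 0.2141 0.1001]
```

The tray is held level (0.58 kg, rims at equal heights). While it is clear of the box I measure the opening and the shelf height from the top and side cameras.

```bash
python3 - <<'E'
from h import *
np.set_printoptions(precision=4,suppress=True)
a=np.radians(-13.5); x=np.array([np.cos(a),np.sin(a)]); y=np.array([-x[1],x[0]])
for n in ['top','side']:
    p=arm.capture(n); c=cloud(p,np.ones((400,640),bool)); u=c[:,:2]@x-.595; v=c[:,:2]@y+.1305
    m=(abs(u)<.14)&(v>-.06)&(v<.1)&(c[:,2]>.122)&(c[:,2]<.138)
    print(n,'rim',m.sum(),'u',np.percentile(u[m],[1,99]),'v',np.percentile(v[m],[1,50,99]))
    k=m&(v>.065); print(' +y wall',k.sum(),np.percentile(v[k],[2,50,98]),np.polyfit(u[k],v[k],1))
    for s in(-1,1):
        k=m&(s*u>.105)&(abs(v)<.06); print(' x wall',s,k.sum(),np.percentile(u[k],[2,50,98]) if k.any() else '')
    m=(abs(u)<.10)&(abs(v)<.06)&(c[:,2]<.12); h,e=np.histogram(c[m,2],bins=np.arange(0,.12,.003)); print(' inside z',[(round(float(b),3),int(g)) for b,g in zip(e,h) if g>3], np.median(c[m,2]))
E
```

```text
top rim 562 u [-0.1236  0.1332] v [-0.0568  0.0558  0.0812]
 +y wall 258 [0.067  0.0772 0.0812] [-0.0015  0.0768]
 x wall -1 137 [-0.1236 -0.119  -0.1138]
 x wall 1 154 [0.1169 0.1218 0.1341]
 inside z [(0.033, 19), (0.036, 136), (0.039, 502), (0.042, 829), (0.045, 580), (0.048, 165), (0.051, 21)] 0.04367231276431671
side rim 325 u [-0.1263  0.1319] v [-0.0575  0.0505  0.0851]
 +y wall 140 [0.0677 0.0806 0.0852] [0.0109 0.0792]
 x wall -1 85 [-0.1264 -0.1236 -0.116 ]
 x wall 1 94 [0.1119 0.116  0.1322]
 inside z [] nan
  return _methods._mean(a, axis=axis, dtype=dtype,
  ret = ret.dtype.type(ret / rcount)
```

Walls fit the estimated origin within 2 mm, and the shelf top is at about 0.044. I lift and carry gently.

```bash
python3 -m creep '{"delta_pos": [[0,0,-0.03],[0,0,-0.08],[0,0,-0.16],[0,0,-0.24],[0,0,-0.32],[0,0,-0.4],[0,0,-0.48],[0,0,-0.54],[0,0,-0.58],[0,0,-0.6],[0,0,-0.6]], "rotation": [[0,0,0],[0,0,0],[0,0,0],[0,0,0],[0,0,0],[0,0,0],[0,0,0],[0,0,0],[0,0,0],[0,0,0],[0,0,0]]}' 0 110
python3 -m creep '{"delta_pos": [[-0.03,-0.007,0],[-0.08,-0.019,0],[-0.16,-0.039,0],[-0.26,-0.063,0],[-0.36,-0.087,0],[-0.46,-0.111,0],[-0.56,-0.135,0],[-0.66,-0.159,0],[-0.76,-0.183,0],[-0.84,-0.203,0],[-0.88,-0.212,0],[-0.9,-0.217,0],[-0.9,-0.217,0]], "rotation": [[0,0,0],[0,0,0],[0,0,0],[0,0,0],[0,0,0],[0,0,0],[0,0,0],[0,0,0],[0,0,0],[0,0,0],[0,0,0],[0,0,0],[0,0,0]]}' 0 110
python3 tilt.py wrist; python3 -c "
from h import *
plan([.5495,-.26,.22],-13.5)"
```

```text
t: 24.52
ee_pos: [0.4548, 0.1853, 0.2219]
orientation: [-1.674, -2.658, 0.0]
contact_force: [0.6, -0.5, -6.6]
gripper_width: 0.0056
gripper_force: 107.5
t: 26.15
ee_pos: [0.4934, 0.0045, 0.2218]
orientation: [-1.674, -2.658, -0.0]
contact_force: [0.1, 0.8, -6.7]
gripper_width: 0.0054
gripper_force: 107.5
[0.4934 0.0045 0.2218] [ 0.1053  0.7603 -6.6821] [0.0553 0.0084 0.0375] 0.005445045441540761 107.47870802879333 26.15
tool z [-0.0002  0.0003 -1.    ]
wrist -1 end rim h 2920 [0.026  0.0289 0.0294] side rim 248 [0.0165 0.0223 0.0252]
wrist 1 end rim h 2840 [0.0259 0.0287 0.0293] side rim 1921 [0.0285 0.0293 0.0298]
wrist -1 cast top 6335 [0.026  0.0373 0.0379] [ 0.4447 -0.0185  0.2199]
wrist 1 cast top 5821 [0.0264 0.0373 0.0379] [0.5372 0.0299 0.2201]
delta [-1.316 -0.32   0.008] dist mm 271
tool y az 25.63
rot [-0.000e+00 -1.000e-04  1.087e-01]
```

```bash
python3 -m creep '{"delta_pos": [[-0.02,-0.005,0],[-0.06,-0.015,0],[-0.12,-0.029,0],[-0.19,-0.046,0],[-0.26,-0.063,0],[-0.33,-0.08,0],[-0.4,-0.097,0],[-0.47,-0.114,0],[-0.54,-0.131,0],[-0.6,-0.146,0],[-0.64,-0.156,0],[-0.66,-0.16,0],[-0.66,-0.16,0]], "rotation": [[0,0,0.003],[0,0,0.01],[0,0,0.02],[0,0,0.031],[0,0,0.043],[0,0,0.055],[0,0,0.067],[0,0,0.079],[0,0,0.091],[0,0,0.1],[0,0,0.106],[0,0,0.1087],[0,0,0.1087]]}' 0 110
python3 tilt.py wrist; python3 -c "
from h import *
plan([.5495,-.26,.22],-13.5); print(arm.read_state()['joint_positions'])"
```

```text
t: 27.82
ee_pos: [0.5216, -0.1286, 0.2218]
orientation: [-2.468, -1.944, -0.0]
contact_force: [0.6, -0.4, -6.1]
gripper_width: 0.0056
gripper_force: 107.5
[ 0.5216 -0.1286  0.2218] [ 0.5837 -0.3634 -6.085 ] [0.0387 0.0119 0.0804] 0.005602564590473898 107.47777819633484 27.825
tool z [-0.0001  0.0002 -1.    ]
wrist -1 end rim h 2934 [0.0262 0.0288 0.0293] side rim 240 [0.0164 0.0222 0.0245]
wrist 1 end rim h 2861 [0.026  0.0288 0.0293] side rim 1919 [0.0284 0.0292 0.0297]
wrist -1 cast top 6226 [0.0262 0.0373 0.0378] [ 0.4695 -0.1169  0.22  ]
wrist 1 cast top 5960 [0.0264 0.0373 0.0378] [ 0.5716 -0.1377  0.2201]
delta [-0.608  0.29   0.009] dist mm 135
tool y az -13.52
rot [-0.0001 -0.0001 -0.    ]
[-0.08868099  0.47779089  0.40990098  1.82516368 -0.23909976  0.88771692
  0.19642919]
```

```bash
python3 -m creep '{"delta_pos": [[-0.02,0.01,0],[-0.06,0.029,0],[-0.12,0.057,0],[-0.2,0.095,0],[-0.28,0.134,0],[-0.36,0.172,0],[-0.44,0.21,0],[-0.51,0.243,0],[-0.56,0.267,0],[-0.59,0.281,0],[-0.608,0.29,0],[-0.608,0.29,0],[-0.608,0.29,0]], "rotation": [[0,0,0],[0,0,0],[0,0,0],[0,0,0],[0,0,0],[0,0,0],[0,0,0],[0,0,0],[0,0,0],[0,0,0],[0,0,0],[0,0,0],[0,0,0]]}' 0 110
python3 - <<'E'
from h import *
np.set_printoptions(precision=4,suppress=True)
plan([.5495,-.26,.0745],-13.5); print(arm.read_state()['joint_positions'])
p=arm.capture('side'); cv2.imwrite('pics/s6.png',cv2.resize(p['img'][30:230,240:440],(600,600)))
E
```

```text
t: 29.5
ee_pos: [0.5495, -0.2597, 0.2219]
orientation: [-2.467, -1.944, -0.0]
contact_force: [-0.1, 1.4, -6.7]
gripper_width: 0.0052
gripper_force: 107.5
delta [-0.002  0.001  0.737] dist mm 147
tool y az -13.51
rot [-0.0001 -0.0001 -0.    ]
[ 0.1499  0.581   0.3992  1.6328 -0.2602  0.9811  0.4002]
```

View pics/s6.png

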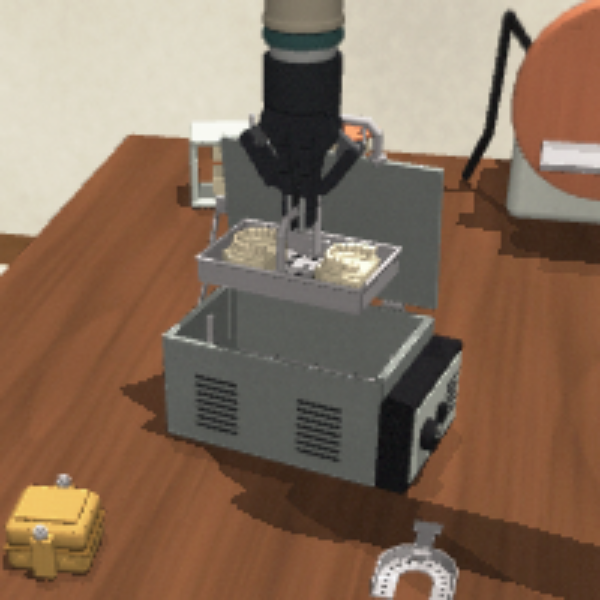

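The tray hangs level over the open top with the hand clear of the lid. I lower it to about 28 mm above the shelf first.

```bash
python3 -m creep '{"delta_pos": [[0,0,0.02],[0,0,0.06],[0,0,0.12],[0,0,0.18],[0,0,0.24],[0,0,0.3],[0,0,0.33],[0,0,0.35],[0,0,0.35]], "rotation": [[0,0,0],[0,0,0],[0,0,0],[0,0,0],[0,0,0],[0,0,0],[0,0,0],[0,0,0],[0,0,0]]}' 0 110
python3 -m creep '{"delta_pos": [[0,0,0.02],[0,0,0.06],[0,0,0.11],[0,0,0.16],[0,0,0.2],[0,0,0.23],[0,0,0.25],[0,0,0.25]], "rotation": [[0,0,0],[0,0,0],[0,0,0],[0,0,0],[0,0,0],[0,0,0],[0,0,0],[0,0,0]]}' 0 110
python3 tilt.py wrist
```

```text
t: 30.68
ee_pos: [0.5494, -0.2605, 0.1518]
orientation: [-2.468, -1.944, 0.0]
contact_force: [0.2, 0.2, -6.8]
gripper_width: 0.006
gripper_force: 107.5
t: 31.68
ee_pos: [0.5493, -0.2604, 0.1016]
orientation: [-2.468, -1.944, 0.0]
contact_force: [-0.1, 0.0, -6.1]
gripper_width: 0.006
gripper_force: 107.5
[ 0.5493 -0.2604  0.1016] [-0.1451  0.0284 -6.0632] [ 0.04   -0.0053  0.0662] 0.005996998358743288 107.504643201828 31.675
tool z [-0.0004  0.0002 -1.    ]
wrist -1 end rim h 2931 [0.0263 0.0289 0.0295] side rim 244 [0.0164 0.0225 0.0246]
wrist 1 end rim h 2845 [0.0258 0.0286 0.0292] side rim 1992 [0.0284 0.0293 0.0297]
wrist -1 cast top 6219 [0.0263 0.0373 0.0379] [ 0.4971 -0.2492  0.0998]
wrist 1 cast top 5950 [0.0262 0.0372 0.0378] [ 0.5994 -0.2699  0.0998]
```

```bash
python3 -m creep '{"delta_pos": [[0,0,0.02],[0,0,0.045],[0,0,0.07],[0,0,0.09],[0,0,0.1],[0,0,0.1]], "rotation": [[0,0,0],[0,0,0],[0,0,0],[0,0,0],[0,0,0],[0,0,0]]}' 0 110
python3 -m creep '{"delta_pos": [[0,0,0.01],[0,0,0.02],[0,0,0.02]], "rotation": [[0,0,0],[0,0,0],[0,0,0]]}' 0 110
python3 -m creep '{"delta_pos": [[0,0,0.01],[0,0,0.02],[0,0,0.02]], "rotation": [[0,0,0],[0,0,0],[0,0,0]]}' 0 110
```

```text
t: 32.48
ee_pos: [0.5493, -0.2604, 0.0817]
orientation: [-2.468, -1.944, 0.0]
contact_force: [1.1, 0.3, -7.4]
gripper_width: 0.006
gripper_force: 107.5
t: 32.85
ee_pos: [0.5493, -0.2603, 0.0777]
orientation: [-2.468, -1.944, 0.0]
contact_force: [0.2, 0.3, -5.7]
gripper_width: 0.0056
gripper_force: 107.5
t: 33.22
ee_pos: [0.5495, -0.2605, 0.0739]
orientation: [-2.468, -1.944, -0.0]
contact_force: [-0.0, 0.3, -5.7]
gripper_width: 0.0056
gripper_force: 107.6
```

```bash
python3 -m creep '{"delta_pos": [[0,0,0.005],[0,0,0.01],[0,0,0.01]], "rotation": [[0,0,0],[0,0,0],[0,0,0]]}' 0 110
python3 -m creep '{"delta_pos": [[0,0,0.005],[0,0,0.01],[0,0,0.01]], "rotation": [[0,0,0],[0,0,0],[0,0,0]]}' 0 110
```

```text
t: 33.6
ee_pos: [0.5496, -0.2605, 0.0726]
orientation: [2.468, 1.944, 0.001]
contact_force: [-2.8, 0.8, 2.9]
gripper_width: 0.0058
gripper_force: 108.5
t: 33.98
ee_pos: [0.5496, -0.2605, 0.0712]
orientation: [2.468, 1.944, 0.001]
contact_force: [-4.5, 1.9, 9.9]
gripper_width: 0.0058
gripper_force: 109.5
```

The tray is down: wrist force went from -6 to +10 N, about 16 N on the shelf. I ease off a little, hold, then release softly.

```bash
python3 -m creep '{"delta_pos": [[0,0,-0.004],[0,0,-0.008],[0,0,-0.008]], "rotation": [[0,0,0],[0,0,0],[0,0,0]]}' 0 20
python3 tilt.py wrist
```

```text
t: 34.35
ee_pos: [0.5496, -0.2605, 0.072]
orientation: [2.468, 1.944, 0.001]
contact_force: [-2.9, 0.4, 5.3]
gripper_width: 0.0057
gripper_force: 108.9
[ 0.5496 -0.2605  0.072 ] [-2.8547  0.3871  5.2816] [ 0.337   0.5279 -0.0849] 0.005696696545746828 108.91277432441711 34.35
tool z [ 0.0005 -0.0001 -1.    ]
wrist -1 end rim h 2954 [0.0262 0.0289 0.0294] side rim 237 [0.0163 0.022  0.0249]
wrist 1 end rim h 2886 [0.0258 0.0288 0.0293] side rim 1842 [0.0285 0.0293 0.0297]
wrist -1 cast top 6207 [0.0261 0.0373 0.0379] [ 0.4973 -0.2496  0.0702]
wrist 1 cast top 5962 [0.0265 0.0374 0.0379] [ 0.5996 -0.2704  0.0703]
```

```bash
python3 -m creep '{"delta_pos": [[0,0,-0.004],[0,0,-0.004]], "rotation": [[0,0,0],[0,0,0]]}' 0 20
python3 -m creep '{"delta_pos": [[0,0,0],[0,0,0],[0,0,0],[0,0,0],[0,0,0]], "rotation": [[0,0,0],[0,0,0],[0,0,0],[0,0,0],[0,0,0]]}' 0.5 20
python3 tilt.py wrist
```

```text
t: 34.65
ee_pos: [0.5495, -0.2605, 0.0723]
orientation: [2.468, 1.944, 0.0]
contact_force: [-1.5, 1.4, 3.8]
gripper_width: 0.0058
gripper_force: 108.7
t: 35.28
ee_pos: [0.5495, -0.2605, 0.0723]
orientation: [2.468, 1.944, -0.0]
contact_force: [0.3, 0.3, 1.1]
gripper_width: 0.0428
gripper_force: 0.0
[ 0.5495 -0.2605  0.0723] [0.3236 0.2886 1.0567] [ 0.0016 -0.02    0.0288] 0.04277484600898775 0.0 35.275
tool z [ 0.     -0.0001 -1.    ]
wrist -1 end rim h 2675 [0.0265 0.0294 0.03  ] side rim 748 [0.0217 0.029  0.0297]
wrist 1 end rim h 2654 [0.0262 0.0294 0.0299] side rim 1827 [0.0291 0.0299 0.0304]
wrist -1 cast top 5394 [0.0251 0.0379 0.0385] [ 0.4957 -0.2462  0.0705]
wrist 1 cast top 5232 [0.0256 0.0379 0.0385] [ 0.6022 -0.2674  0.0708]
```

Released and flat. Now I withdraw straight up, then check the result.

```bash
python3 -m creep '{"delta_pos": [[0,0,-0.05],[0,0,-0.15],[0,0,-0.3],[0,0,-0.5],[0,0,-0.7],[0,0,-0.9],[0,0,-1],[0,0,-1]], "rotation": [[0,0,0],[0,0,0],[0,0,0],[0,0,0],[0,0,0],[0,0,0],[0,0,0],[0,0,0]]}'
python3 -m creep '{"delta_pos": [[0.1,0,-0.1],[0.3,0,-0.2],[0.5,0,-0.25],[0.7,0,-0.25],[0.7,0,-0.25],[0.7,0,-0.25]], "rotation": [[0,0,0],[0,0,0],[0,0,0],[0,0,0],[0,0,0],[0,0,0]]}'
python3 - <<'E'
from h import *
np.set_printoptions(precision=4,suppress=True)
p=arm.capture('wrist'); cv2.imwrite('pics/w7.png',p['img'])
a=np.radians(-13.5); x=np.array([np.cos(a),np.sin(a)]); y=np.array([-x[1],x[0]])
c=cloud(p,np.ones((400,640),bool)); u=c[:,:2]@x-.595; v=c[:,:2]@y+.1305; z=c[:,2]
m=(z>.111)&(z<.127)&(abs(u)<.02)&(abs(v)<.06); print('bar',m.sum(),u[m].mean(),v[m].mean(),np.percentile(z[m],98))
m=(z>.064)&(z<.078)&(abs(u)<.1)&(abs(v)<.065); print('rim',m.sum(),np.percentile(z[m],[50,95]),cv2.minAreaRect((np.c_[u,v][m]*1000).astype(np.float32)))
m=m&(abs(u)>.084); A=np.c_[u[m],v[m],np.ones(m.sum())]; print('tilt',np.linalg.lstsq(A,z[m],rcond=None)[0])
for s in(-1,1):
    k=(z>.075)&(z<.095)&(s*u>.02)&(s*u<.09)&(abs(v)<.05); print('cast',s,u[k].mean(),v[k].mean(),np.percentile(z[k],[50,97]))
for t in ['flask','shade_guide','impression_tray','dappen_dish']:
    q=arm.capture('top')
    for r in arm.place_of(q,t)[:1]: print(t,r['conf'],world(q,r['point']))
E
```

```text
t: 36.33
ee_pos: [0.5503, -0.2611, 0.2746]
orientation: [2.465, 1.941, 0.003]
contact_force: [0.4, 0.8, -0.6]
gripper_width: 0.0428
gripper_force: 0.0
t: 37.08
ee_pos: [0.5815, -0.1248, 0.3213]
orientation: [-2.468, -1.943, 0.003]
contact_force: [0.2, -0.7, -0.6]
gripper_width: 0.0427
gripper_force: 0.0
bar 324 0.00015129798806805757 0.010607964971924233 0.12303181474995453
rim 1893 [0.0673 0.0762] ((-0.2350616455078125, -2.8504409790039062), (185.3842010498047, 101.73992156982422), 0.08028025925159454)
tilt [ 0.0003 -0.0035  0.07  ]
cast -1 -0.05013489737523827 0.006220926132238799 [0.0789 0.0804]
cast 1 0.04615493658669829 0.007838341670235819 [0.079  0.0806]
flask 0.66 [ 0.7334 -0.0028  0.0624]
shade_guide 0.96 [0.707  0.3004 0.06  ]
impression_tray 0.69 [ 0.3839 -0.0199  0.0022]
dappen_dish 0.65 [0.3396 0.3853 0.0158]
```

View pics/w7.png

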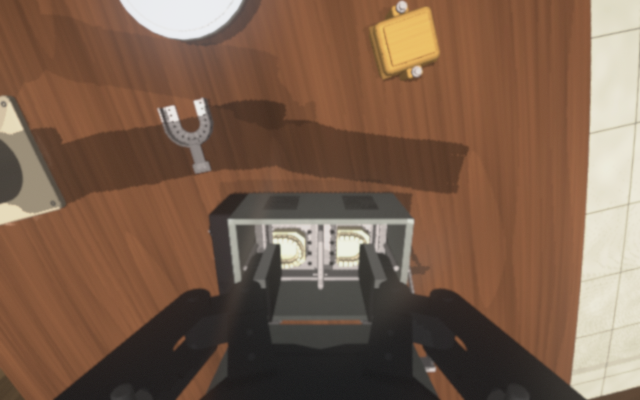

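The wrist view shows the tray flat inside the box around (320,250). Both casts are upright at (288,247) and (350,245), the lid is still up, and the robot is clear. I hand in.

```bash
python3 -c "
from cell import arm
print(arm.hand_in())"
```

```text
the job is handed in; nothing more can be done
None
```

I handed the job in at about 37 s. My checks before that showed the lid locked up at about 1.43 rad, the tray flat on the shelf with both casts upright, the bystanders in place and the robot clear. The hand-in gave no verdict.

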